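# Lever open the snapped lid of an acrylic box

## Robot

A 6-joint arm with a two-finger parallel gripper is mounted at the origin on the work surface. World frame = base frame: x ahead of the robot, y to its left, z up, the work surface at z = 0. Lengths are in mm, angles in degrees, forces in N, time in s.
With the tool pointing down it reaches from about 350 to 850 mm from the base axis. Payload 8.1 kg.
Tool frame: the origin (TCP) lies midway between the tips of the shut fingers; the grasp point (between the pads) lies 19 mm behind it (r.tcp_to_grasp is the distance from the TCP to the grasp point, in mm); z points along the fingers, y is the direction in which the jaws open and shut (so a half turn about z gives the same grasp; the last joint's range is limited). The gripper opens to 85 mm and grips with 20 to 120 N. Pads are 22 mm wide; open, the fingers measure 114 mm over their backs; the gripper's body (76 mm by 85 mm) begins 54 mm behind the grasp point. The pads swing forward as they close: fully open they stand 13 mm farther back than shut.
Start: joints at [71.081, 7.471, 85.268, -0, 87.261, -4.893], TCP at [145.395, 582.121, 203.792] pointing down, gripper open.
Joint ranges: [-169.43, 169.43], [-51.17, 129.36], [1.28, 143.12], [-76.62, 256.62], [0, 156.53], [-152.29, 152.29]. Speed limits (degrees/s): [136.94, 136.94, 159.86, 180, 180, 180].

## Interface

Orientations are given as [roll, pitch, yaw] about the fixed x, y, z axes, in that order (R = Rz(yaw) Ry(pitch) Rx(roll)).
In Python, from bench import r gives the robot as it stands.
- The arm moves only by the tool jog_arm, never from a script. Its argument "targets" is a list of rows, each a list of 7 numbers: the shift along the tool's x, y, z in m, then the turn, a rotation vector about the tool's x, y, z in rad, then the closure, from 0 (fully open) to 1 (shut). In form: [[dx, dy, dz, wx, wy, wz, claw], ...]. A call has 1 to 5 rows; each row is the pose to reach, as a shift and turn from the pose commanded when the call began, along the tool's axes at that moment; what a row does not reach only later rows make up. A row lasts 1/12 s, in which the tool goes at most 41.7 mm and 7.16 degrees, less where a joint would pass 70% of its speed; a pose out of reach is approached as far as the arm can. A call with a gripper value outside its range is refused whole. The fingers move at their own pace and stop on an object; "newtons" is the grip in N (left out, the last holds). Time passes only in rows, so rows that repeat a pose let the fingers close. It gives the time, the measured TCP pose, the force and the opening at its end, in the units of the state.
- r.sense(): the state, without advancing time (a new reading comes with each control period).
- r.snapshot(name): name is "side" or "top" or "wrist"; returns a dict with "pixels" (400x640x3 uint8, red, green, blue), "fx", "fy", "cx", "cy" (pixels), "origin" and "attitude" of the camera in the world. Camera axes: x right, y down, z forward; pixel columns grow to the right and rows downward; lengths in mm; the calibration is good to about 2 mm. A picture is of the moment at which its call begins. There is no depth.
- r.hand_in(): hands the job in, once; it reports no verdict.
The state is a dict: "time": time; "joint_pos": joint angles; "qd": joint speeds; "joint_efforts": joint torques, N m; "tool_pos": TCP position; "tcp_rot": TCP orientation; "ft_force": force on the tool from outside, world axes, zero at the start; "wrist_torque": the same for the moment, N m; "finger_gap": finger opening in mm.
Only numpy, scipy, OpenCV 4.12 (cv2) and the standard library are available. Lean on these libraries where they do the work, as an engineer would, in place of code of your own. Each camera call takes 0.05 s, during which the arm holds its last target.

## Task

Lever up the snapped-shut lid of the clear acrylic box with the blade of the red-handled lifter, and swing the lid over with it until it leans back open on its stop; the gripper itself must not touch the lid. Then lay the lifter back on the cork mat by hand, without dropping it, and let go; leave the other things where they stand.

Things in the scene. Friction and masses are not known exactly. Their poses are not given: they have to be found in the camera images.
- acrylic_box: Clear box fixed to the shelf, 80 mm deep (its x), 120 mm wide (its y), 85 mm high, walls 4 mm. Origin: centre of its underside; its x points from the front wall to the hinge side, away from the robot, z up. Two 40 mm guard combs lie on its floor, up to 28 mm high; it is empty above them. The middle 70 mm of the front wall is cut 8 mm lower than the lid's underside (notch floor 77 mm over the shelf, white edge): a blade passes over it under the lid, and can be levered on it.
- lid (a joint): Angle of the box's lid, rad: 0 shut, 1.57 upright, 1.9 leaning back on its stop. The lid is 94 mm from hinge to front edge, 120 mm wide, 5 mm thick, 80 g. Two sprung side studs hold it shut: it takes about 3 N upward at the lip to pop, and it is free of them above 0.15 rad. Let go part-open it falls back on to the studs (about 0.14); from 1.48 to 1.58 it may stand balanced; past 1.6 it falls open by itself.
- lid_lip (a point): Middle of the lid's front edge, on its underside (85 mm over the shelf when shut). The lid's last 14 mm, an opaque blue lip, stand out past the front wall. Moves with the lid.
- lid_hinge (a point): Middle of the lid's hinge axis, on the box's far top rim, at the lid's underside. The axis is the box's y.
- lifter_grip (a point): Lifter: straight tool with a red handle 110 mm long, 18 mm wide, 26 mm high and a steel blade 100 mm long, 20 mm wide, 2.5 mm thick set half-way up the handle's front end; 90 g. Lies on the mat with the blade flat, 16 mm over the shelf. This point: in the middle of the handle's width and height, 35 mm behind its front end, near the centre of mass; a good place to grip across the width. Its x points along the blade to the tip, z up.
- lifter_tip (a point): Middle of the lifter's blade tip, half-way through its thickness, 135 mm ahead of lifter_grip along its x.
- cork_mat: Cork mat fixed on the shelf, 240 mm (its x) by 130 mm (its y), 3 mm thick. Origin: centre of its underside.
- soap_dish_mid (a point): White ceramic soap dish, 85 x 125 x 24 mm, with a bar of soap; loose. Its middle.
- trimmer_mid (a point): Black cylindrical trimmer standing upright, 38 mm across, 139 mm high; loose. Its middle.
- comb_clip_mid (a point): Steel spring clip holding two guard combs, 76 x 40 x 44 mm; loose. Its middle.
- beard_brush_mid (a point): Beech beard brush lying on its bristles, 45 x 100 x 32 mm; loose. Its middle.
- oil_bottle_mid (a point): Small amber bottle, 34 mm across, 95 mm high; loose. Its middle.
- balm_tin_mid (a point): Flat aluminium tin, 64 mm across, 28 mm high; loose. Its middle.
Mind the look-alikes: they are no part of the job. There is more than one size of the acrylic_box; the one meant has the size given above. Of the things shaped like the part that bears lifter_grip, the red one is meant.

How it is judged (in metres and radians):
On the way, in this order (a step that is already met when the one before it is completed fails the run):
1. the lifter holds the lid lifted off its snap (lid past 0.15 rad, lifter touching it) (value of joint lid above 0.15 rad and contact force between lifter and lid above 0.1 N), for 0.1 s.
2. the lid leans back open (past 1.7 rad) (value of joint lid above 1.7 rad), for 0.2 s.
3. the lifter, still held, is brought down to within 20 mm of lying on the cork mat (height (world z) of lifter_grip below 0.036 m and contact force between the fingers and lifter above 0.5 N and x of lifter_grip in the frame of cork_mat between -0.12 and 0.12 m and y of lifter_grip in the frame of cork_mat between -0.065 and 0.065 m), for 0.05 s.
At the end, for the whole second after the job is handed in: The lid leans back open (joint past 1.7 of 1.9 rad) and is still; the lifter lies flat and at rest on the cork mat, its grip point over the mat (within 120 mm of the mat's centre along its length, 65 mm across), grip point lower than 24 mm and blade tip lower than 30 mm over the shelf (value of joint lid above 1.7 rad and height (world z) of lifter_grip below 0.024 m and height (world z) of lifter_tip below 0.03 m and x of lifter_grip in the frame of cork_mat between -0.12 and 0.12 m and y of lifter_grip in the frame of cork_mat between -0.065 and 0.065 m and linear speed of lifter below 0.02 m/s and velocity of joint lid below 0.1 rad/s); the robot touches nothing.
It fails at once if the gripper or arm touches the lid (over 0.5 N) (contact force between any of the fingers, the arm and lid above 0.5 N).
It fails at once if a bystander is shifted by more than 30 mm (distance of any of soap_dish_mid, trimmer_mid, comb_clip_mid, beard_brush_mid, oil_bottle_mid, balm_tin_mid from where it was at the start of the episode above 0.03 m).
It also fails if it takes over 59 s, if anything falls off the work surface, if the arm or the gripper's body presses on something with over 40 N, if the wrist force passes 120 N, or if a joint passes its speed limit or range.

## Working session

There is one attempt and no reset: what is moved stays moved. The work goes in short steps, Python scripts to look and compute and a tool call to move; the robot and the scene stay as the last step left them, time stands still between calls to the robot, and variables do not carry over. Pictures are saved under pics/ and viewed, and the job is handed in when it is done.

Besides the shell and the picture viewer there is one more tool, called after "Call:" as name(argument=value, ...) on one line, values as JSON. jog_arm: Moves the arm, as the interface text tells. Its arguments: {"type":"object","properties":{"targets":{"type":"array","items":{"type":"array","items":{"type":"number"}}},"newtons":{"type":"number"}},"required":["targets"]}

```bash
ls; mkdir -p pics; python3 - <<'E'
from bench import r
import cv2,numpy as np,json
print(r.sense())
for n in ("side","top","wrist"):
    s=r.snapshot(n); cv2.imwrite(f"pics/{n}0.png",s["pixels"][:,:,::-1])
    print(n,{k:(np.array(v).round(4).tolist()) for k,v in s.items() if k!="pixels"})
E
```

```text
pics
{'time': 0.0, 'joint_pos': array([ 7.10803287e+01,  7.51679161e+00,  8.53281661e+01, -6.87498316e-04,
        8.72636335e+01, -4.89253366e+00]), 'qd': array([ 0.0784205 , -0.01579278, -0.01623216, -0.02521198, -0.06322711,
       -0.05473006]), 'joint_efforts': array([ 4.94952637e-04, -5.69352686e+01, -5.00587785e+01,  1.90986480e-04,
        1.35661731e-02, -3.34254344e-05]), 'tool_pos': array([145.20849989, 581.53678451, 202.73762316]), 'tcp_rot': array([-1.79891746e+02, -8.57727242e-03,  1.65972888e+02]), 'ft_force': array([0.05214952, 0.17685642, 0.13424565]), 'wrist_torque': array([ 0.02023151, -0.01877074, -0.02641011]), 'finger_gap': 85.48983309000405}
side {'fx': 432.3316, 'fy': 432.3316, 'cx': 329.379, 'cy': 197.2681, 'origin': [585.5378, -928.3868, 846.0919], 'attitude': [-132.5526, -0.4347, -1.2159]}
top {'fx': 377.3186, 'fy': 377.3186, 'cx': 318.0146, 'cy': 203.9555, 'origin': [534.6662, -82.6855, 1060.9354], 'attitude': [-175.3268, -0.4277, -90.9465]}
wrist {'fx': 340.8981, 'fy': 340.8981, 'cx': 319.6623, 'cy': 204.2301, 'origin': [66.2452, 600.8204, 372.763], 'attitude': [161.5134, 0.0785, 75.9411]}
```

View pics/top0.png

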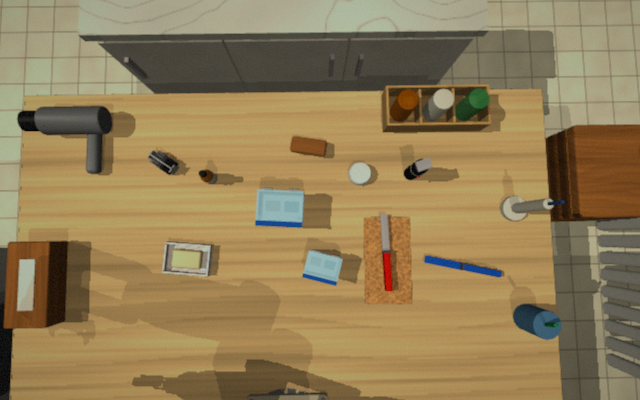

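View pics/side0.png

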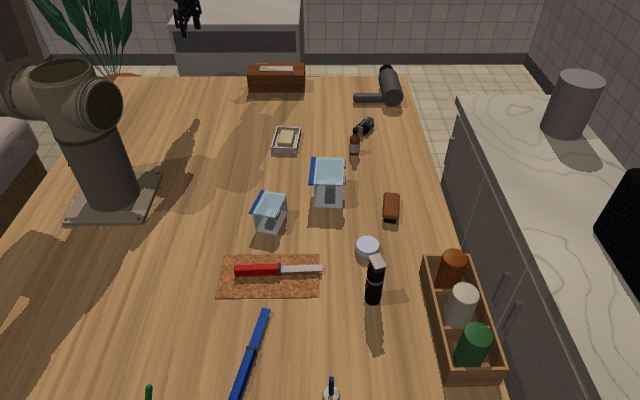

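View pics/wrist0.png

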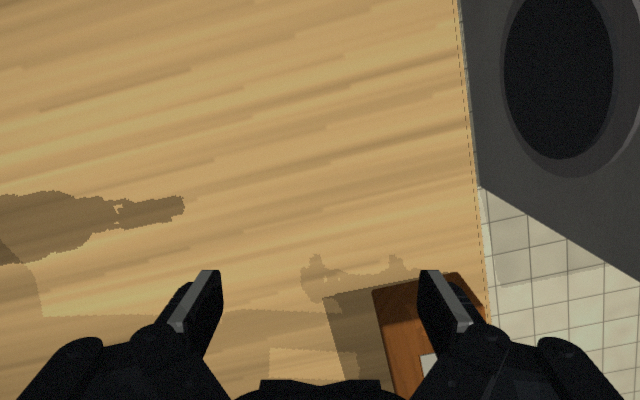

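```bash
cat > h.py <<'E'
import numpy as np,cv2
from scipy.spatial.transform import Rotation as R
from bench import r
def Rm(a): return R.from_euler('xyz',a,degrees=True).as_matrix()
def hit(s,u,v,z):
    d=Rm(s["attitude"])@np.array([(u-s["cx"])/s["fx"],(v-s["cy"])/s["fy"],1]); o=np.array(s["origin"])
    return o+d*(z-o[2])/d[2]
def proj(s,p):
    c=Rm(s["attitude"]).T@(np.array(p,float)-s["origin"]); return np.array([s["cx"]+s["fx"]*c[0]/c[2],s["cy"]+s["fy"]*c[1]/c[2]])
def crop(s,name,x0,y0,x1,y1,k):
    cv2.imwrite("pics/"+name,cv2.resize(np.ascontiguousarray(s["pixels"][y0:y1,x0:x1,::-1]),None,fx=k,fy=k,interpolation=cv2.INTER_CUBIC))
E
python3 - <<'E'
from h import *
s=r.snapshot("top"); crop(s,"t1.png",240,170,440,310,4)
s=r.snapshot("side"); crop(s,"s1.png",210,140,410,290,4)
E
```

```text
(no output)
```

View pics/t1.png

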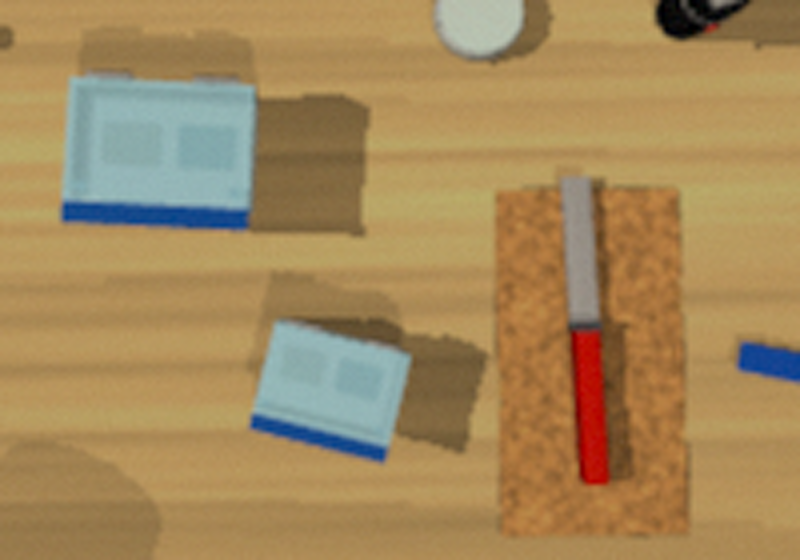

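View pics/s1.png

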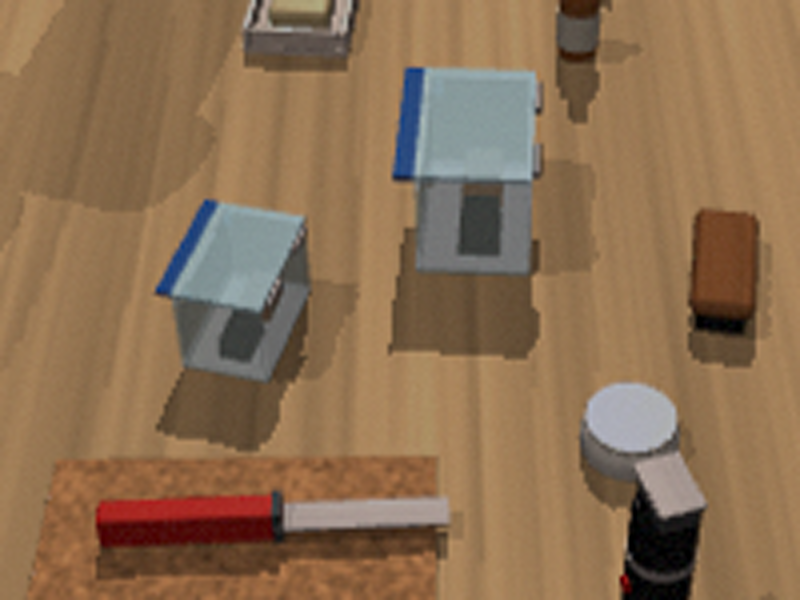

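```bash
python3 - <<'E'
from h import *
s=r.snapshot("top")
print(s["origin"],s["attitude"])
f=lambda x,y,z:hit(s,240+(x+.5)/4-.5,170+(y+.5)/4-.5,z).round(1)
c=[f(62,222,90),f(247,229,90),f(255,85,90),f(68,77,90)];print("lid",c,[np.linalg.norm(c[i]-c[(i+1)%4]).round(1) for i in range(4)])
print("lip inner", f(62,203,90),f(248,211,90))
print("tip",f(576,177,17),"blade base",f(585,328,17))
print("handle",f(572,330,29),f(602,330,29),f(608,482,29),f(583,484,29))
print("mat",f(497,188,3),f(679,188,3),f(688,535,3),f(500,533,3))
print("smallbox",f(250,430,90),f(385,462,90),f(410,352,90),f(275,320,90))
t=r.snapshot("side")
g=lambda x,y,z:hit(t,210+(x+.5)/4-.5,140+(y+.5)/4-.5,z).round(1)
print("side lid",g(393,179,90),g(405,68,90),g(537,72,90),g(532,181,90))
print("side tip",g(448,511,17),"base",g(283,516,17))
print("side handle top rear",g(97,503,29),g(98,525,29),"front",g(275,495,29),g(276,518,29))
print("trimmer etc", g(655,475,139), hit(t,372,300,0), "tin",g(630,410,28),f(479,15,28))
print("soap",hit(s,187,260,24),"brush",hit(s,309,146,32))
E
```

```text
[ 534.66618739  -82.68545121 1060.93538845] [-175.32680048   -0.42767498  -90.94652519]
lid [array([562. ,  71.1,  90. ]), array([555.5, -47.5,  90. ]), array([648.5, -53.9,  90. ]), array([655.6,  66.9,  90. ])] [np.float64(118.8), np.float64(93.2), np.float64(121.0), np.float64(93.7)]
lip inner [574.2  71.   90. ] [567.1 -48.3  90. ]
tip [ 589.4 -273.4   17. ] blade base [ 485.3 -276.4   17. ]
handle [ 484.7 -265.3   29. ] [ 484.3 -285.7   29. ] [ 382.5 -286.5   29. ] [ 381.5 -269.6   29. ]
mat [ 583.3 -220.2    3. ] [ 581.2 -348.2    3. ] [ 341.7 -345.7    3. ] [ 345.4 -216.     3. ]
smallbox [428.  -47.8  90. ] [ 406.5 -133.2   90. ] [ 475.4 -150.5   90. ] [497.2 -64.7  90. ]
side lid [552.4 -53.4  90. ] [559.1  68.7  90. ] [654.   62.9  90. ] [645.2 -56.6  90. ]
side tip [ 587.  -275.1   17. ] base [ 488.  -277.3   17. ]
side handle top rear [ 378.2 -275.4   29. ] [ 381.1 -291.7   29. ] front [ 483.6 -270.9   29. ] [ 485.3 -288.2   29. ]
trimmer etc [ 695.5 -349.1  139. ] [ 702.16264352 -357.78453204    0.        ] tin [ 702.1 -205.6   28. ] [ 702.  -207.6   28. ]
soap [472.17674241 266.67718505  24.        ] brush [780.11206076 -69.44360819  32.        ]
```

```bash
cat >> h.py <<'E'
def delta(p,att):
    """tool-frame shift (m) and rotvec to go from measured pose to world TCP p, att"""
    s=r.sense(); M=Rm(s["tcp_rot"])
    d=M.T@(np.array(p,float)-s["tool_pos"])/1000
    w=R.from_matrix(M.T@Rm(att)).as_rotvec()
    print("t",round(s["time"],2),"pos",s["tool_pos"].round(1),"rot",s["tcp_rot"].round(2),"gap",s["finger_gap"].round(1),"f",s["ft_force"].round(1))
    print("delta",d.round(4),w.round(4),"dist",np.linalg.norm(d).round(4))
E
python3 -c "
from h import *
delta([450,150,203],[180,0,181.5])"
```

```text
Traceback (most recent call last):
  File "h.py", line 17, in delta
    print("t",round(s["time"],2),"pos",s["tool_pos"].round(1),"rot",s["tcp_rot"].round(2),"gap",s["finger_gap"].round(1),"f",s["ft_force"].round(1))
                                                                                                ^^^^^^^^^^^^^^^^^^^^^
AttributeError: 'float' object has no attribute 'round'
```

```bash
sed -i 's/s\["finger_gap"\].round(1)/round(s["finger_gap"],1)/' h.py
python3 -c "
from h import *
delta([450,150,203],[180,0,181.5])"
```

```text
t 0.35 pos [145.4 582.  203.6] rot [-179.98   -0.    165.97] gap 85.4 f [ 0.5 -1.1 -0.3]
delta [-0.4002 -0.3453  0.0007] [-4.00e-04 -1.00e-04 -2.71e-01] dist 0.5286
```

Call:
jog_arm(targets=[[-0.03, -0.026, 0, 0, 0, -0.05, 0], [-0.06, -0.052, 0, 0, 0, -0.1, 0], [-0.09, -0.078, 0, 0, 0, -0.15, 0], [-0.12, -0.104, 0, 0, 0, -0.2, 0], [-0.15, -0.13, 0, 0, 0, -0.27, 0]])

```text
time: 0.77
tool_pos: [260.0, 418.1, 203.7]
tcp_rot: [180.0, 0.0, -178.4]
ft_force: [1.1, 0.6, 0.3]
finger_gap: 85.1
```

```bash
python3 -c "
from h import *
delta([450,150,203],[180,0,181.5])"
```

```text
t 0.77 pos [260.  418.1 203.7] rot [ 1.7999e+02  1.0000e-02 -1.7839e+02] gap 85.1 f [1.1 0.6 0.3]
delta [-0.1824 -0.2734  0.0007] [0.0001 0.0002 0.0019] dist 0.3286
```

Call:
jog_arm(targets=[[-0.023, -0.034, 0, 0, 0, 0, 0], [-0.046, -0.068, 0, 0, 0, 0, 0], [-0.069, -0.102, 0, 0, 0, 0, 0], [-0.092, -0.136, 0, 0, 0, 0, 0], [-0.115, -0.17, 0, 0, 0, 0, 0]])

```text
time: 1.18
tool_pos: [379.5, 250.9, 204.1]
tcp_rot: [180.0, 0.1, -178.5]
ft_force: [0.2, 0.7, 0.7]
finger_gap: 85.1
```

Call:
jog_arm(targets=[[-0.018, -0.036, 0, 0, 0, 0, 0], [-0.036, -0.072, 0, 0, 0, 0, 0], [-0.054, -0.108, 0, 0, 0, 0, 0], [-0.066, -0.148, 0, 0, 0, 0, 0], [-0.066, -0.189, 0, 0, 0, 0, 0]])

```text
time: 1.6
tool_pos: [450.7, 63.3, 204.0]
tcp_rot: [-180.0, 0.1, -178.6]
ft_force: [1.7, -0.3, -0.1]
finger_gap: 85.5
```

Call:
jog_arm(targets=[[0, -0.04, 0, 0, 0, 0, 0], [0, -0.08, 0, 0, 0, 0, 0], [0, -0.12, 0, 0, 0, 0, 0], [0, -0.16, 0, 0, 0, 0, 0], [0, -0.2, 0, 0, 0, 0, 0]])

```text
time: 2.02
tool_pos: [454.1, -136.7, 204.1]
tcp_rot: [-180.0, 0.0, -178.6]
ft_force: [1.5, 0.9, -0.1]
finger_gap: 85.4
```

```bash
python3 -c "
from h import *
delta([453,-278,140],[180,0,181.5])"
```

```text
t 2.02 pos [ 454.1 -136.7  204.1] rot [-1.7998e+02  5.0000e-02 -1.7856e+02] gap 85.4 f [ 1.5  0.9 -0.1]
delta [ 0.0047 -0.1413  0.0641] [-0.0003  0.0008 -0.001 ] dist 0.1552
```

Call:
jog_arm(targets=[[0.001, -0.036, 0.016, 0, 0, 0, 0], [0.002, -0.071, 0.032, 0, 0, 0, 0], [0.003, -0.106, 0.048, 0, 0, 0, 0], [0.004, -0.141, 0.064, 0, 0, 0, 0], [0.0045, -0.141, 0.064, 0, 0, 0, 0]])

```text
time: 2.43
tool_pos: [450.9, -279.9, 135.7]
tcp_rot: [179.9, -0.3, -178.8]
ft_force: [0.3, 0.1, 0.0]
finger_gap: 85.4
```

```bash
python3 - <<'E'
from h import *
delta([453,-278,140],[180,0,181.5])
s=r.snapshot("wrist"); crop(s,"w1.png",0,0,640,400,1)
for p in ([453,-278.5,29],[488,-277.5,29],[378,-281,29],[588,-274,17]): print(proj(s,p).round(0))
E
```

```text
t 2.43 pos [ 450.9 -279.9  135.7] rot [ 179.94   -0.26 -178.78] gap 85.4 f [0.3 0.1 0. ]
delta [-0.0021  0.0019 -0.0043] [ 0.001  -0.0046 -0.0049] dist 0.0051
[322. 195.]
[322. 233.]
[321. 103.]
[323. 320.]
```

View pics/w1.png

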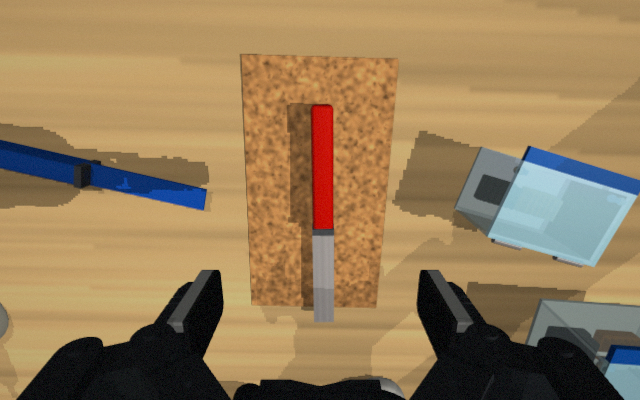

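Call:
jog_arm(targets=[[-0.002, 0.002, 0.03, 0, -0.005, -0.005, 0], [-0.002, 0.002, 0.06, 0, -0.005, -0.005, 0], [-0.002, 0.002, 0.09, 0, -0.005, -0.005, 0], [-0.002, 0.002, 0.105, 0, -0.005, -0.005, 0], [-0.002, 0.002, 0.11, 0, -0.005, -0.005, 0]])

```text
time: 2.9
tool_pos: [453.7, -271.3, 26.9]
tcp_rot: [179.8, 0.1, -178.2]
ft_force: [-0.3, 0.5, 0.4]
finger_gap: 85.5
```

```bash
python3 - <<'E'
from h import *
delta([453,-278,6.5],[180,0,181.5])
E
```

```text
t 2.9 pos [ 453.7 -271.3   26.9] rot [ 1.7981e+02  7.0000e-02 -1.7823e+02] gap 85.5 f [-0.3  0.5  0.4]
delta [ 0.0009 -0.0068  0.0203] [0.0033 0.0013 0.0047] dist 0.0215
```

```bash
python3 - <<'E'
from h import *
s=r.snapshot("side"); crop(s,"s2.png",180,200,400,340,3)
delta([453,-278,6.5],[180,0,181.5])
s=r.snapshot("wrist"); crop(s,"w2.png",0,0,640,400,1)
delta([453,-278,6.5],[180,0,181.5])
E
```

```text
t 2.95 pos [ 454.2 -271.8   27.7] rot [ 1.7985e+02  1.2000e-01 -1.7823e+02] gap 85.6 f [-0.2  0.9  0.1]
delta [ 0.0015 -0.0063  0.0211] [0.0026 0.0021 0.0048] dist 0.0221
t 3.0 pos [ 455.2 -272.6   29.4] rot [ 179.94    0.23 -178.23] gap 85.4 f [ 0.1 -0.2 -0.1]
delta [ 0.0024 -0.0053  0.0229] [0.0011 0.0039 0.0047] dist 0.0237
```

View pics/w2.png

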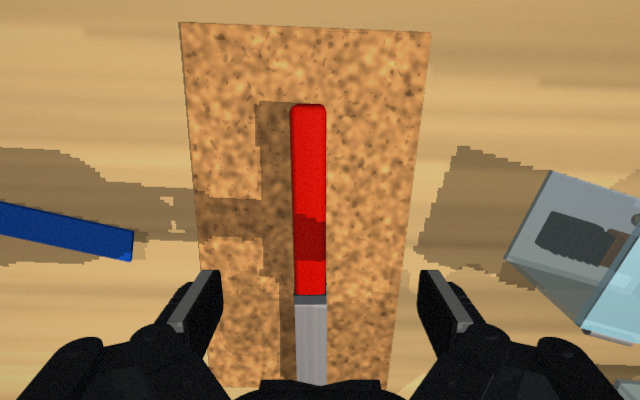

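Call:
jog_arm(targets=[[0.001, -0.005, 0.005, 0, 0, 0.005, 0], [0.001, -0.005, 0.01, 0, 0, 0.005, 0], [0.001, -0.005, 0.01, 0, 0, 0.005, 0], [0.001, -0.005, 0.01, 0, 0, 0.005, 0], [0.001, -0.005, 0.01, 0, 0, 0.005, 0]])

```text
time: 3.42
tool_pos: [455.0, -278.9, 20.4]
tcp_rot: [-180.0, 0.3, -178.6]
ft_force: [-0.1, 0.4, -0.7]
finger_gap: 85.4
```

```bash
python3 - <<'E'
from h import *
delta([453,-278,6.5],[180,0,181.5])
s=r.snapshot("wrist"); crop(s,"w3.png",0,0,640,400,1)
delta([453,-278,6.5],[180,0,181.5])
E
```

```text
t 3.42 pos [ 455.  -278.9   20.4] rot [-179.97    0.33 -178.56] gap 85.4 f [-0.1  0.4 -0.7]
delta [0.0021 0.001  0.0139] [-0.0005  0.0057 -0.0011] dist 0.0141
t 3.47 pos [ 455.  -278.9   20.4] rot [-179.97    0.33 -178.56] gap 85.4 f [ 0.5 -0.   0.3]
delta [0.002  0.001  0.0139] [-0.0005  0.0057 -0.001 ] dist 0.014
```

View pics/w3.png

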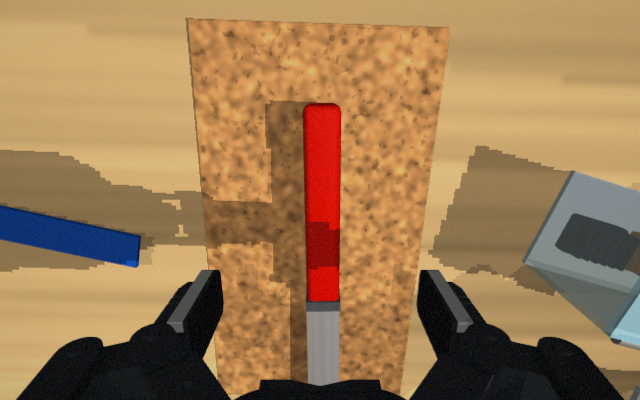

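Call:
jog_arm(targets=[[0.002, 0.001, 0.005, 0, 0.005, 0, 0], [0.002, 0.001, 0.01, 0, 0.005, 0, 0], [0.002, 0.001, 0.0135, 0, 0.005, 0, 0], [0.002, 0.001, 0.0135, 0, 0.005, 0, 0.2], [0.002, 0.001, 0.0135, 0, 0.005, 0, 0.5]], newtons=100)

```text
time: 3.88
tool_pos: [452.2, -277.4, 5.6]
tcp_rot: [180.0, -0.1, -178.6]
ft_force: [0.0, 0.2, 0.4]
finger_gap: 64.4
```

Call:
jog_arm(targets=[[0, 0, 0, 0, 0, 0, 0.7], [0, 0, 0, 0, 0, 0, 1], [0, 0, 0, 0, 0, 0, 1], [0, 0, 0, 0, 0, 0, 1], [0, 0, 0, 0, 0, 0, 1]])

```text
time: 4.3
tool_pos: [452.8, -277.8, 6.5]
tcp_rot: [-180.0, 0.0, -178.6]
ft_force: [-0.6, 0.4, -0.4]
finger_gap: 0.6
```

Call:
jog_arm(targets=[[0, 0, 0, 0, 0, 0, 1], [0, 0, 0, 0, 0, 0, 1], [0, 0, 0, 0, 0, 0, 1], [0, 0, 0, 0, 0, 0, 1], [0, 0, 0, 0, 0, 0, 1]])

```text
time: 4.72
tool_pos: [452.7, -277.7, 6.3]
tcp_rot: [180.0, 0.0, -178.6]
ft_force: [-0.3, 0.3, -0.1]
finger_gap: 0.1
```

```bash
python3 - <<'E'
from h import *
delta([453,-278,6.5],[180,0,181.5])
s=r.snapshot("wrist"); crop(s,"w4.png",0,0,640,400,1)
E
```

```text
t 4.72 pos [ 452.7 -277.7    6.3] rot [ 180.      0.   -178.56] gap 0.1 f [-0.3  0.3 -0.1]
delta [-0.0003 -0.0003 -0.0002] [ 0.     0.    -0.001] dist 0.0005
```

View pics/w4.png

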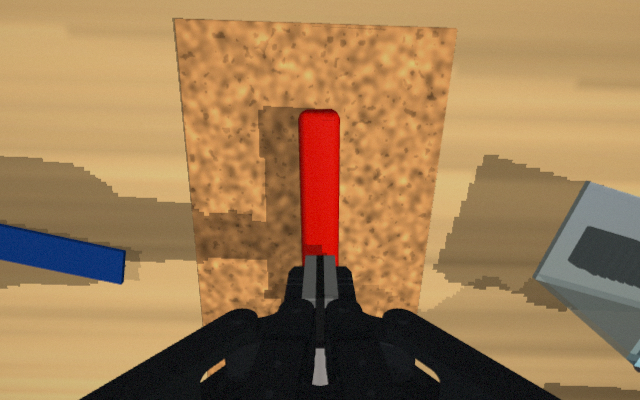

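```bash
python3 - <<'E'
from h import *
s=r.snapshot("wrist")
print(s["origin"],s["attitude"])
for p in ([453,-278,6],[453,-278,29],[453,-278,25],[488,-277,29],[378,-281,29],[588,-274,17]): print(p,proj(s,p).round(0))
s=r.snapshot("side"); crop(s,"s4.png",180,180,400,320,3.6)
E
```

```text
[ 371.22259952 -280.56938352  176.19394835] [ 1.61501650e+02 -1.35584403e-02  9.14109952e+01]
[453, -278, 6] [321. 247.]
[453, -278, 29] [321. 268.]
[453, -278, 25] [321. 264.]
[488, -277, 29] [321. 328.]
[378, -281, 29] [318. 107.]
[588, -274, 17] [322. 445.]
```

View pics/s4.png

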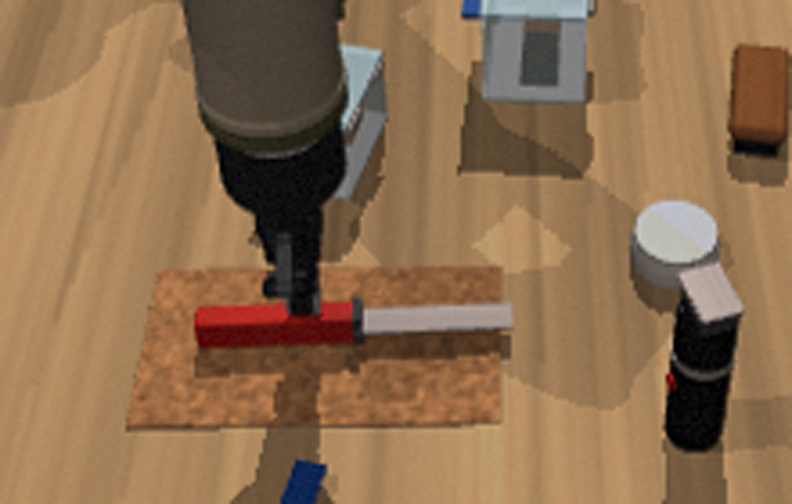

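```bash
python3 - <<'E'
from h import *
s=r.snapshot("side"); crop(s,"s5.png",230,225,300,285,11)
for p in ([453,-278,6],[453,-278,16],[453,-278,29],[453,-269,29],[453,-287,29]): print(p,((proj(s,p)-[230,225]+.5)*11).round(0))
s=r.snapshot("wrist"); crop(s,"w5.png",260,220,380,320,6)
for p in ([453,-278,6],[453,-278,16],[453,-278,29],[453,-269,29],[453,-287,29]): print(p,((proj(s,p)-[260,220]+.5)*6).round(0))
E
```

```text
[453, -278, 6] [403. 521.]
[453, -278, 16] [399. 493.]
[453, -278, 29] [394. 455.]
[453, -269, 29] [397. 422.]
[453, -287, 29] [390. 488.]
[453, -278, 6] [367. 166.]
[453, -278, 16] [367. 216.]
[453, -278, 29] [367. 290.]
[453, -269, 29] [479. 292.]
[453, -287, 29] [256. 288.]
```

View pics/s5.png

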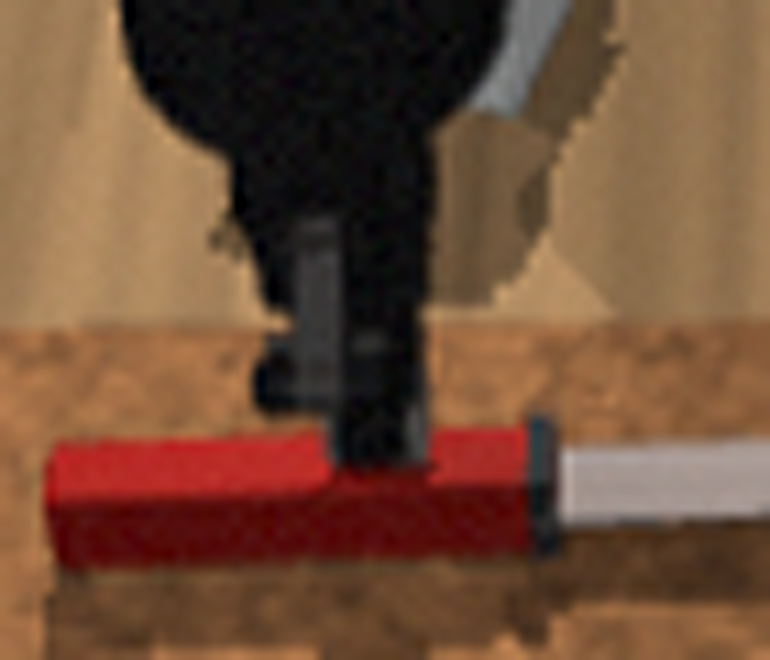

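View pics/w5.png

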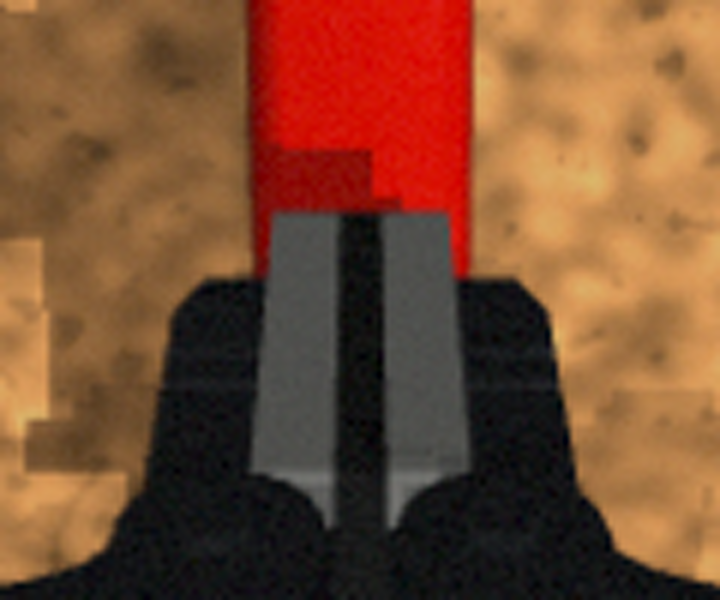

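```bash
python3 - <<'E'
from h import *
print(r.tcp_to_grasp,[a for a in dir(r) if a[0]!='_'])
s=r.snapshot("wrist")
T=np.array([452.7,-277.7,6.3])
# where tip edges would project for different tip heights
for h in (0,10,20,25,30):
    print(h,[proj(s,T+[-11,y,h]).round(0).tolist() for y in (-42.5,0,42.5)])
E
```

```text
18.700000000000003 ['PlanningError', 'hand_in', 'sense', 'snapshot', 'tcp_to_grasp']
0 [[243.0, 227.0], [322.0, 228.0], [400.0, 230.0]]
10 [[238.0, 234.0], [322.0, 236.0], [405.0, 238.0]]
20 [[234.0, 242.0], [322.0, 244.0], [410.0, 246.0]]
25 [[231.0, 247.0], [322.0, 249.0], [412.0, 251.0]]
30 [[228.0, 252.0], [322.0, 254.0], [415.0, 256.0]]
```

Call:
jog_arm(targets=[[0, 0, 0, 0, 0, 0, 0], [0, 0, 0, 0, 0, 0, 0], [0, 0, 0, 0, 0, 0, 0], [0, 0, 0, 0, 0, 0, 0], [0, 0, 0, 0, 0, 0, 0]])

```text
time: 5.43
tool_pos: [452.7, -277.7, 6.3]
tcp_rot: [180.0, -0.0, -178.6]
ft_force: [0.5, 0.1, -0.5]
finger_gap: 60.6
```

Call:
jog_arm(targets=[[0, 0, 0.005, 0, 0, 0, 0], [0, 0, 0.01, 0, 0, 0, 0], [0, 0, 0.013, 0, 0, 0, 0], [0, 0, 0.013, 0, 0, 0, 0], [0, 0, 0.013, 0, 0, 0, 0]])

```text
time: 5.85
tool_pos: [452.2, -277.4, -7.4]
tcp_rot: [180.0, -0.1, -178.6]
ft_force: [-0.4, -0.1, 0.1]
finger_gap: 85.4
```

```bash
python3 - <<'E'
from h import *
delta([453,-278,-16],[180,0,181.5])
s=r.snapshot("side"); crop(s,"s6.png",220,215,310,290,8)
s=r.snapshot("wrist"); crop(s,"w6.png",0,0,640,400,1)
delta([453,-278,-16],[180,0,181.5])
E
```

```text
t 5.85 pos [ 452.2 -277.4   -7.4] rot [ 1.7996e+02 -6.0000e-02 -1.7856e+02] gap 85.4 f [-0.4 -0.1  0.1]
delta [-0.0007 -0.0007  0.0086] [ 0.0008 -0.001  -0.001 ] dist 0.0087
t 5.95 pos [ 452.7 -277.7   -6.7] rot [ 180.     -0.   -178.56] gap 85.5 f [-0.6  0.3 -0.3]
delta [-0.0003 -0.0003  0.0093] [ 0.0001 -0.0001 -0.001 ] dist 0.0093
```

View pics/s6.png

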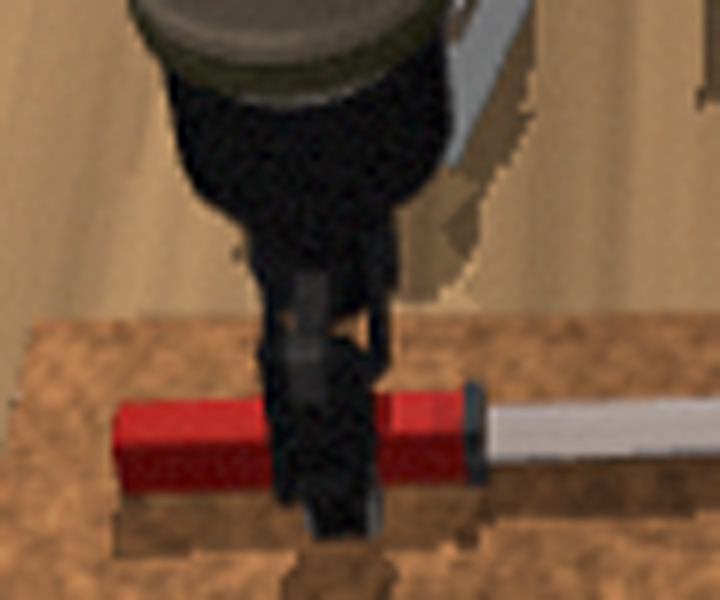

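View pics/w6.png

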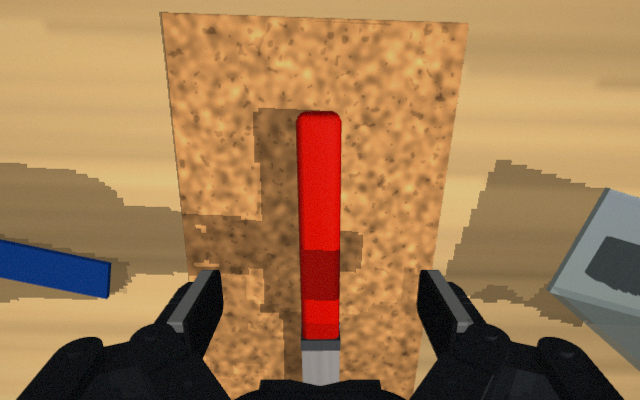

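```bash
python3 - <<'E'
from h import *
s=r.snapshot("side")
for y in (-320,-327,-335):
  for z in (0,10,20,30,40): print(y,z,((proj(s,[452.7,y,z])-[220,215]+.5)*8).round(0))
E
```

```text
-320 0 [362. 586.]
-320 10 [359. 566.]
-320 20 [355. 545.]
-320 30 [352. 524.]
-320 40 [349. 503.]
-327 0 [360. 606.]
-327 10 [357. 586.]
-327 20 [353. 565.]
-327 30 [350. 544.]
-327 40 [347. 523.]
-335 0 [357. 629.]
-335 10 [354. 609.]
-335 20 [351. 588.]
-335 30 [347. 567.]
-335 40 [344. 546.]
```

Call:
jog_arm(targets=[[0, 0, 0.005, 0, 0, 0, 0], [0, 0, 0.0115, 0, 0, 0, 0], [0, 0, 0.0115, 0, 0, 0, 0.2], [0, 0, 0.0115, 0, 0, 0, 0.4], [0, 0, 0.0115, 0, 0, 0, 0.55]], newtons=100)

```text
time: 6.42
tool_pos: [452.5, -277.6, -18.5]
tcp_rot: [180.0, -0.0, -178.6]
ft_force: [-0.0, -0.0, 0.6]
finger_gap: 51.4
```

Call:
jog_arm(targets=[[0, 0, 0, 0, 0, 0, 0.7], [0, 0, 0, 0, 0, 0, 0.85], [0, 0, 0, 0, 0, 0, 1], [0, 0, 0, 0, 0, 0, 1], [0, 0, 0, 0, 0, 0, 1]])

```text
time: 6.83
tool_pos: [453.1, -278.1, -17.6]
tcp_rot: [-180.0, 0.0, -178.6]
ft_force: [-0.4, 0.6, 4.5]
finger_gap: 15.5
```

Call:
jog_arm(targets=[[0, 0, 0, 0, 0, 0, 1], [0, 0, 0, 0, 0, 0, 1], [0, 0, 0, 0, 0, 0, 1], [0, 0, 0, 0, 0, 0, 1]])

```text
time: 7.17
tool_pos: [453.2, -278.1, -17.6]
tcp_rot: [-180.0, 0.0, -178.6]
ft_force: [-0.7, 0.4, 5.2]
finger_gap: 16.0
```

```bash
python3 - <<'E'
from h import *
s=r.snapshot("side"); crop(s,"s7.png",220,215,310,290,8)
s=r.snapshot("wrist"); crop(s,"w7.png",200,200,440,380,3)
delta([453,-278,-16],[180,0,181.5])
E
```

```text
t 7.27 pos [ 453.1 -278.1  -17.6] rot [-1.7996e+02  4.0000e-02 -1.7855e+02] gap 15.9 f [ 0.2 -0.4  5.5]
delta [ 0.0001  0.0001 -0.0016] [-0.0007  0.0008 -0.0009] dist 0.0016
```

View pics/s7.png

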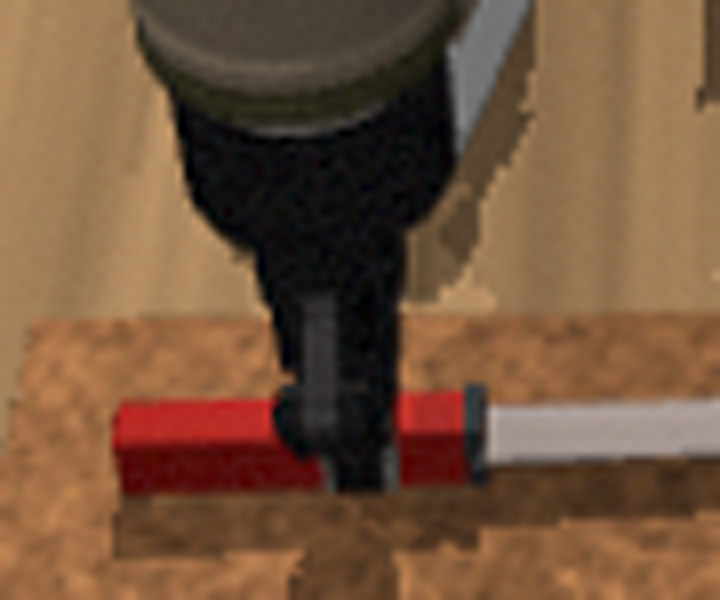

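View pics/w7.png

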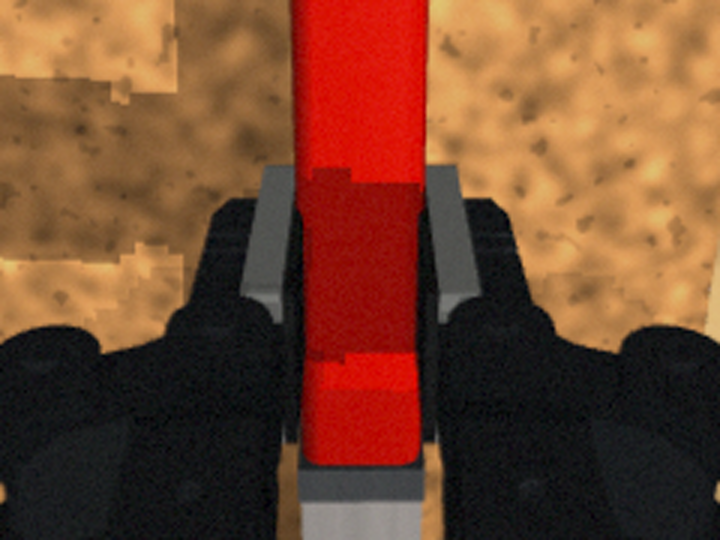

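Call:
jog_arm(targets=[[0, 0, -0.01, 0, 0, 0, 1], [0, 0, -0.04, 0, 0, 0, 1], [0, 0, -0.075, 0, 0, 0, 1], [0, 0, -0.11, 0, 0, 0, 1], [0, 0, -0.138, 0, 0, 0, 1]], newtons=120)

```text
time: 7.68
tool_pos: [452.8, -277.7, 122.6]
tcp_rot: [-180.0, 0.0, -178.6]
ft_force: [0.5, -0.5, -0.7]
finger_gap: 15.3
```

```bash
python3 - <<'E'
from h import *
s=r.snapshot("side"); crop(s,"s8.png",190,150,390,300,4)
delta([383,19,120],[180,0,176.9])
E
```

```text
t 7.73 pos [ 455.7 -279.9  128.9] rot [-179.66    0.43 -178.55] gap 15.2 f [ 2.4 -2.7  3.9]
delta [0.0651 0.3006 0.0067] [-0.0056  0.0077  0.0795] dist 0.3077
```

View pics/s8.png

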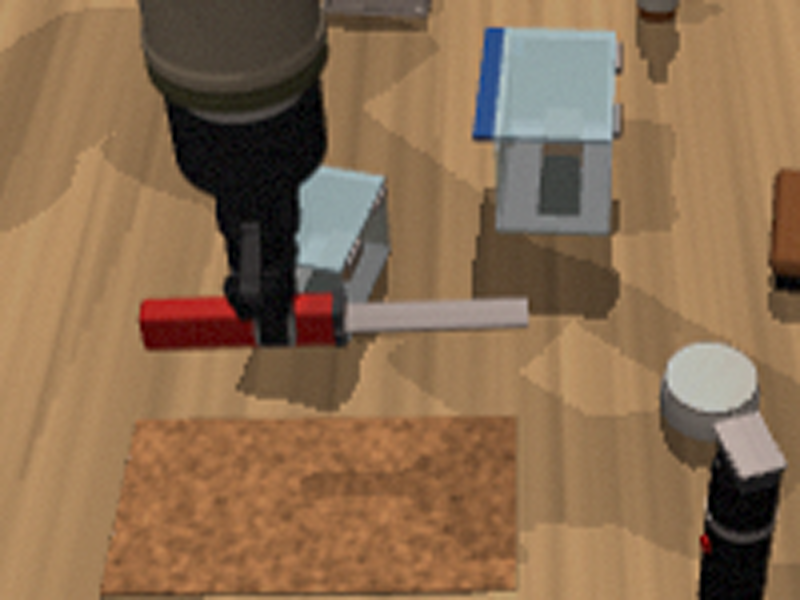

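Call:
jog_arm(targets=[[0.007, 0.03, 0, 0, 0, 0.01, 1], [0.014, 0.065, 0, 0, 0, 0.02, 1], [0.021, 0.1, 0, 0, 0, 0.03, 1], [0.028, 0.135, 0, 0, 0, 0.04, 1], [0.035, 0.17, 0, 0, 0, 0.05, 1]])

```text
time: 8.15
tool_pos: [412.3, -107.2, 119.5]
tcp_rot: [180.0, -0.0, 178.5]
ft_force: [0.2, 1.1, -0.8]
finger_gap: 15.2
```

Call:
jog_arm(targets=[[0.007, 0.035, 0, 0, 0, 0.01, 1], [0.014, 0.07, 0, 0, 0, 0.02, 1], [0.021, 0.1, 0, 0, 0, 0.03, 1], [0.03, 0.12, 0, 0, 0, 0.03, 1], [0.03, 0.12, 0, 0, 0, 0.03, 1]])

```text
time: 8.57
tool_pos: [384.7, 15.4, 119.4]
tcp_rot: [179.9, -0.1, 177.0]
ft_force: [-0.4, 1.1, -1.2]
finger_gap: 15.4
```

```bash
python3 - <<'E'
from h import *
s=r.snapshot("side"); crop(s,"s9.png",190,100,390,250,4)
s=r.snapshot("top"); crop(s,"t9.png",240,170,440,310,4)
delta([383,19,120],[180,0,176.9])
E
```

```text
t 8.67 pos [386.1  12.6 119.8] rot [-1.7999e+02  1.0000e-02  1.7699e+02] gap 15.7 f [ 0.2 -0.7 -1.3]
delta [ 0.0034  0.0062 -0.0002] [-0.0002  0.0002  0.0017] dist 0.0071
```

View pics/s9.png

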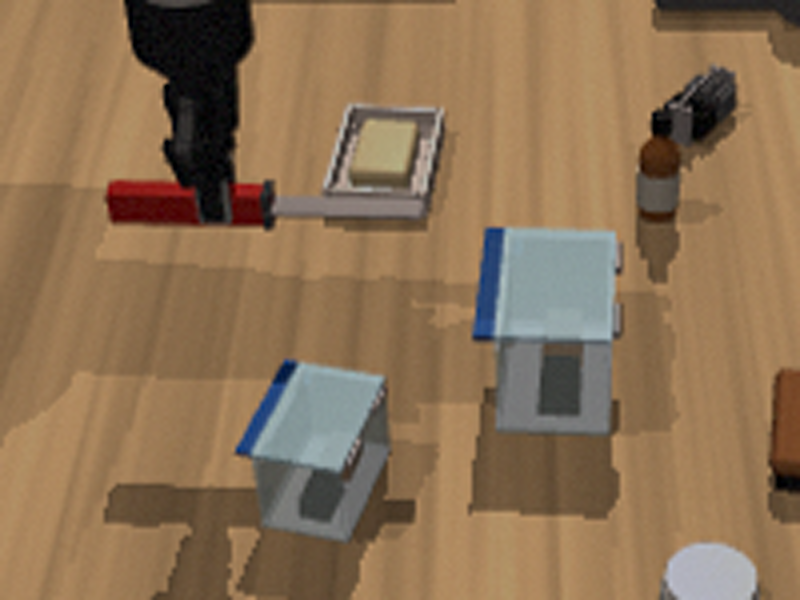

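View pics/t9.png

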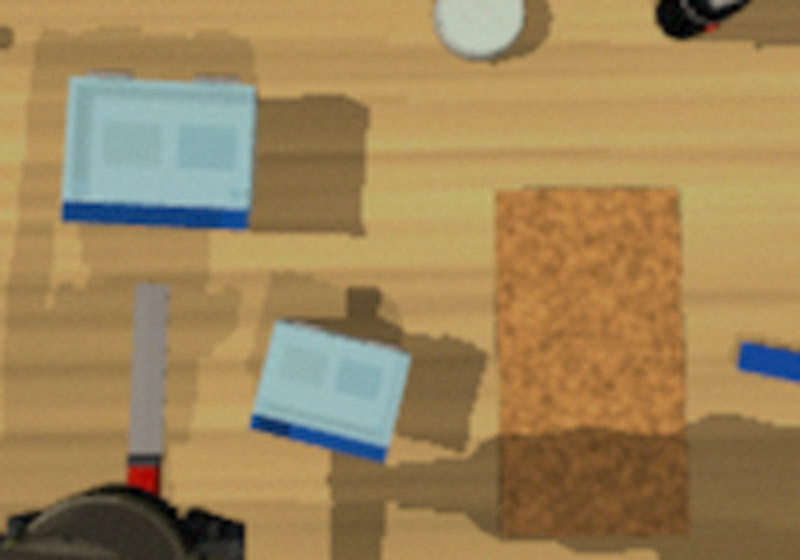

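```bash
cat >> h.py <<'E'
from scipy.optimize import least_squares
def tri(obs):
    return least_squares(lambda p:np.concatenate([proj(s,p)-uv for s,uv in obs]),[550,10,90]).x
def cp(x,y,x0,y0,k): return np.array([x0+(x+.5)/k-.5,y0+(y+.5)/k-.5])
E
python3 - <<'E'
from h import *
s=r.snapshot("side");t=r.snapshot("top")
print("tip",tri([(s,cp(424,207,190,100,4)),(t,cp(152,285,240,170,4))]).round(1))
print("base",tri([(s,cp(274,206,190,100,4)),(t,cp(145,457,240,170,4))]).round(1))
for n,a,b in (("FL",(487,228),(62,222)),("FR",(474,337),(247,229)),("BR",(612,340),(255,85)),("BL",(615,231),(68,77))):
  print(n,tri([(s,cp(*a,190,100,4)),(t,cp(*b,240,170,4))]).round(1))
delta([383,19,120],[180,0,176.9])
E
```

```text
tip [521.1   7.2 154.5]
base [420.   12.4 152.2]
FL [561.4  71.3  88. ]
FR [554.3 -47.5  86.8]
BR [647.  -53.9  88.8]
BL [654.5  67.2  87.8]
t 8.77 pos [386.5  11.6 119.8] rot [-1.7998e+02  1.0000e-02  1.7686e+02] gap 15.3 f [ 0.5  0.4 -1.1]
delta [ 0.0039  0.0072 -0.0002] [-0.0004  0.0002 -0.0007] dist 0.0082
```

Call:
jog_arm(targets=[[-0.006, 0.003, 0.02, 0, 0, 0, 1], [-0.012, 0.006, 0.045, 0, 0, 0, 1], [-0.018, 0.006, 0.067, 0, 0, 0, 1], [-0.02, 0.006, 0.077, 0, 0, 0, 1], [-0.02, 0.006, 0.077, 0, 0, 0, 1]])

```text
time: 9.18
tool_pos: [404.7, 16.3, 40.2]
tcp_rot: [180.0, -0.3, 176.8]
ft_force: [-1.0, 0.9, -0.6]
finger_gap: 15.3
```

Call:
jog_arm(targets=[[0, 0, 0, 0, 0, 0, 1], [0, 0, 0, 0, 0, 0, 1], [0, 0, 0, 0, 0, 0, 1]])

```text
time: 9.43
tool_pos: [407.8, 16.6, 44.3]
tcp_rot: [-180.0, 0.1, 176.8]
ft_force: [-0.4, -0.2, -0.6]
finger_gap: 15.4
```

```bash
python3 - <<'E'
from h import *
s=r.snapshot("side"); crop(s,"s10.png",240,130,360,220,6.6)
s=r.snapshot("top"); crop(s,"t10.png",240,170,360,260,6.6)
delta([383,19,43],[180,0,176.9])
E
```

```text
t 9.53 pos [407.7  16.8  44.1] rot [-1.8000e+02  1.3000e-01  1.7685e+02] gap 15.5 f [-0.7 -0.3 -1.1]
delta [0.0248 0.0009 0.001 ] [-0.0001  0.0023 -0.0008] dist 0.0248
```

View pics/s10.png

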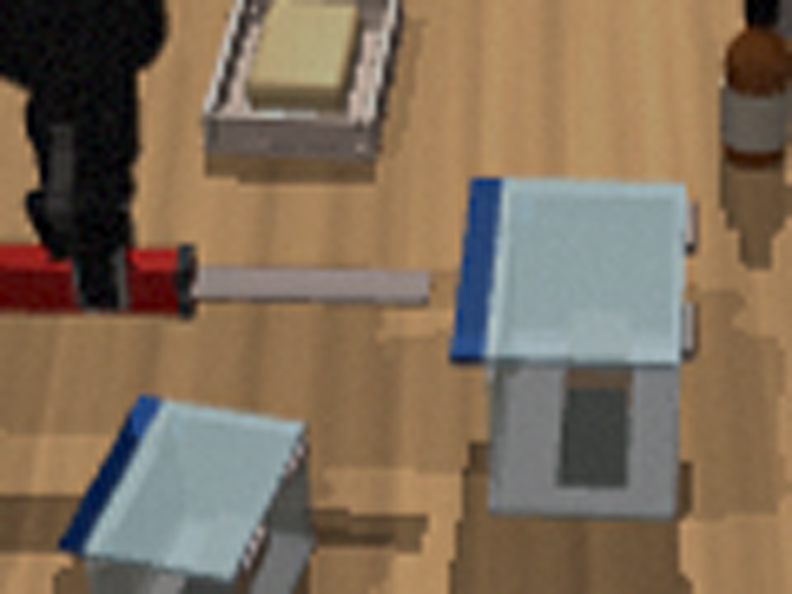

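View pics/t10.png

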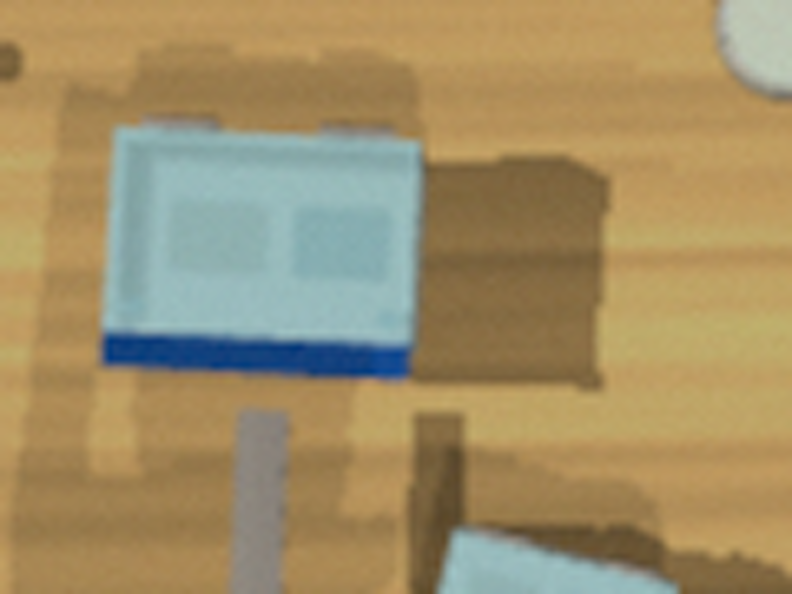

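```bash
python3 - <<'E'
from h import *
s=r.snapshot("side");t=r.snapshot("top")
k=6.6
print("tip",tri([(s,cp(428,285,240,130,k)),(t,cp(264,412,240,170,k))]).round(1))
for n,a,b in (("FL",(473,179),(103,364)),("FR",(452,360),(408,378)),("BR",(684,361),(420,142)),("BL",(685,184),(115,127))):
  print(n,tri([(s,cp(*a,240,130,k)),(t,cp(*b,240,170,k))]).round(1))
E
```

```text
tip [542.5   9.5  78.7]
FL [561.8  71.2  88. ]
FR [554.3 -47.5  85.9]
BR [647.4 -53.5  89.5]
BL [654.5  66.1  88.4]
```

Call:
jog_arm(targets=[[-0.008, 0, 0, 0, 0, 0, 1], [-0.016, 0, 0, 0, 0, 0, 1], [-0.022, 0, 0, 0, 0, 0, 1], [-0.026, 0, 0, 0, 0, 0, 1], [-0.026, 0, 0, 0, 0, 0, 1]])

```text
time: 10.05
tool_pos: [433.4, 15.5, 43.1]
tcp_rot: [-180.0, 0.0, 176.9]
ft_force: [-0.1, 0.4, -0.9]
finger_gap: 15.3
```

Call:
jog_arm(targets=[[0, 0, 0, 0, 0, 0, 1], [0, 0, -0.001, 0, 0, 0, 1], [0, 0, -0.002, 0, 0, 0, 1]])

```text
time: 10.3
tool_pos: [432.2, 15.6, 44.7]
tcp_rot: [180.0, -0.0, 176.9]
ft_force: [-0.3, 0.2, -0.7]
finger_gap: 15.7
```

```bash
python3 - <<'E'
from h import *
s=r.snapshot("side"); crop(s,"s11.png",240,130,360,220,6.6)
s=r.snapshot("top"); crop(s,"t11.png",240,170,360,260,6.6)
delta([434,19,43],[180,0,176.9])
E
```

```text
t 10.4 pos [432.6  15.5  45. ] rot [-1.8000e+02  1.0000e-02  1.7686e+02] gap 15.3 f [ 0.2  0.  -1.2]
delta [-0.0012  0.0035  0.002 ] [-0.      0.0002 -0.0006] dist 0.0042
```

View pics/s11.png

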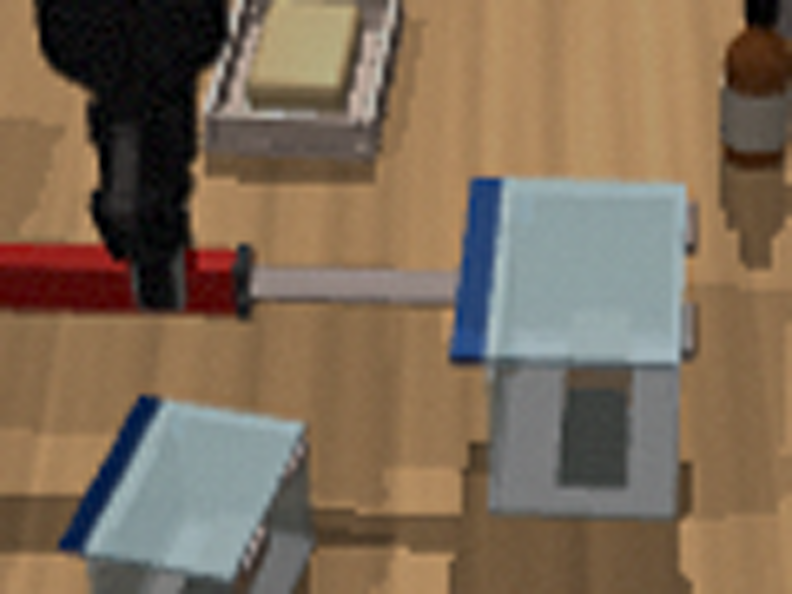

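View pics/t11.png

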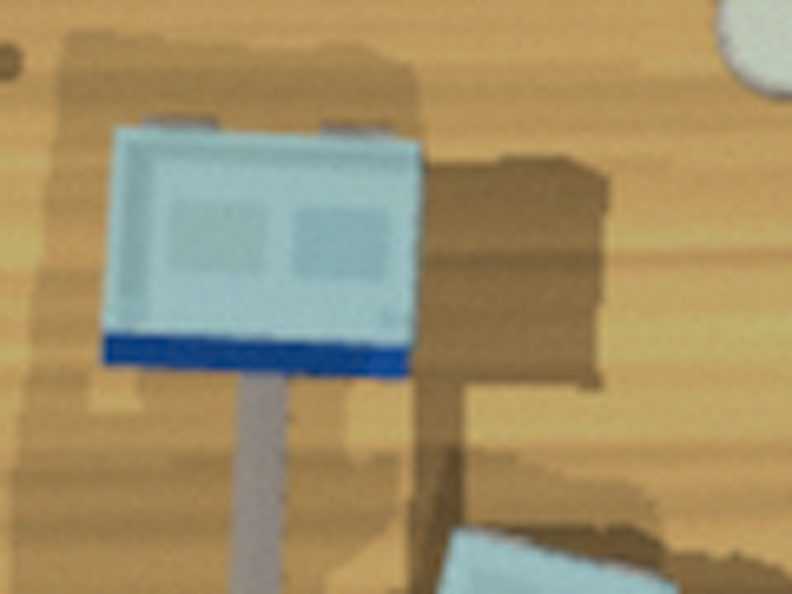

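Call:
jog_arm(targets=[[-0.004, 0, 0, 0, 0, 0, 1], [-0.008, 0, 0, 0, 0, 0, 1], [-0.008, 0, 0, 0, 0, 0, 1], [-0.008, 0, -0.002, 0, 0, 0, 1], [-0.008, 0, -0.004, 0, 0, 0, 1]])

```text
time: 10.82
tool_pos: [440.5, 15.1, 48.7]
tcp_rot: [-180.0, -0.0, 176.9]
ft_force: [-0.9, -0.4, -1.2]
finger_gap: 15.3
```

Call:
jog_arm(targets=[[0, 0, -0.002, 0, 0, 0, 1], [0, 0, -0.004, 0, 0, 0, 1], [0, 0, -0.006, 0, 0, 0, 1], [0, 0, -0.008, 0, 0, 0, 1], [0, 0, -0.01, 0, 0, 0, 1]])

```text
time: 11.23
tool_pos: [440.1, 15.1, 58.4]
tcp_rot: [180.0, -0.1, 176.9]
ft_force: [3.8, 0.4, -5.8]
finger_gap: 15.0
```

```bash
python3 - <<'E'
from h import *
s=r.snapshot("side"); crop(s,"s12.png",240,130,360,220,6.6)
delta([434,19,43],[180,0,176.9])
E
```

```text
t 11.28 pos [440.4  15.1  58.9] rot [ 1.8000e+02 -3.0000e-02  1.7686e+02] gap 15.2 f [-0.8  0.6 -2.2]
delta [0.0066 0.0035 0.0159] [ 0.     -0.0006 -0.0007] dist 0.0176
```

View pics/s12.png

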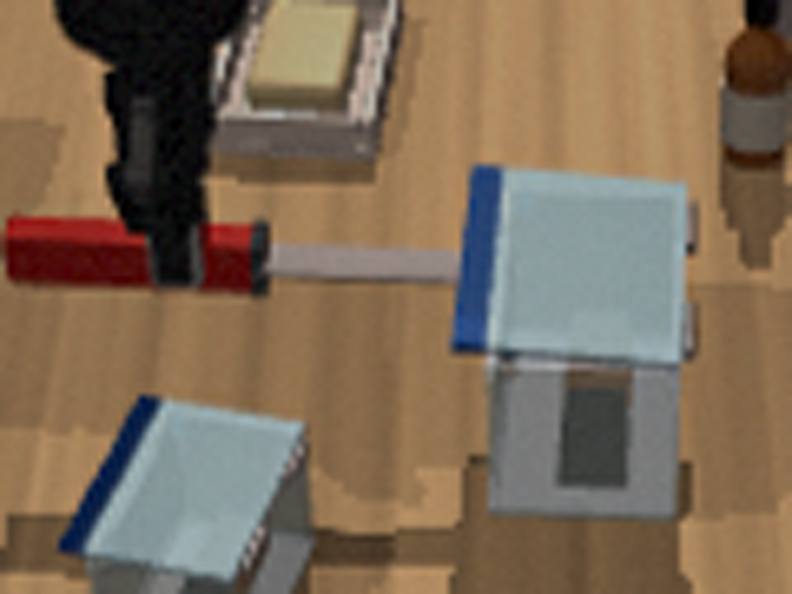

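Call:
jog_arm(targets=[[0, 0, -0.003, 0, 0, 0, 1], [0, 0, -0.006, 0, 0, 0, 1], [-0.001, 0, -0.009, 0, 0, 0, 1], [-0.001, 0, -0.012, 0, 0, 0, 1], [-0.002, 0, -0.014, 0, 0, 0, 1]])

```text
time: 11.7
tool_pos: [443.0, 15.0, 73.5]
tcp_rot: [-180.0, 0.0, 176.9]
ft_force: [-1.1, 0.7, -1.7]
finger_gap: 15.0
```

Call:
jog_arm(targets=[[0, 0, 0, 0, 0, 0, 1], [0, 0, 0, 0, 0, 0, 1], [0, 0, 0, 0, 0, 0, 1]])

```text
time: 11.95
tool_pos: [442.6, 15.0, 72.7]
tcp_rot: [180.0, -0.0, 176.9]
ft_force: [-0.5, -0.1, -1.9]
finger_gap: 15.1
```

```bash
python3 - <<'E'
from h import *
s=r.snapshot("side"); crop(s,"s13.png",240,130,360,220,6.6)
s=r.snapshot("top"); crop(s,"t13.png",240,170,360,260,6.6)
delta([434,19,43],[180,0,176.9])
E
```

```text
t 12.05 pos [442.5  15.   72.5] rot [-1.8000e+02 -2.0000e-02  1.7686e+02] gap 15.4 f [ 0.8  0.1 -2.3]
delta [0.0087 0.0035 0.0296] [-0.     -0.0004 -0.0007] dist 0.031
```

View pics/s13.png

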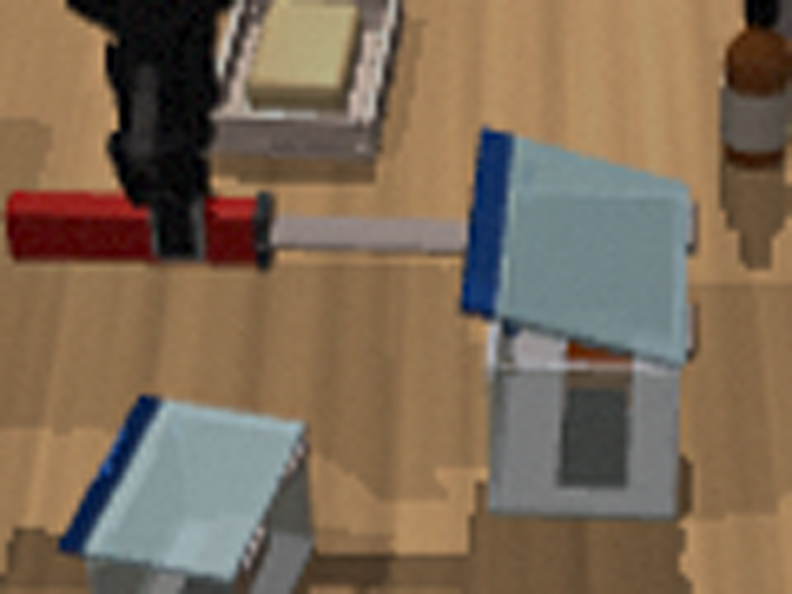

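View pics/t13.png

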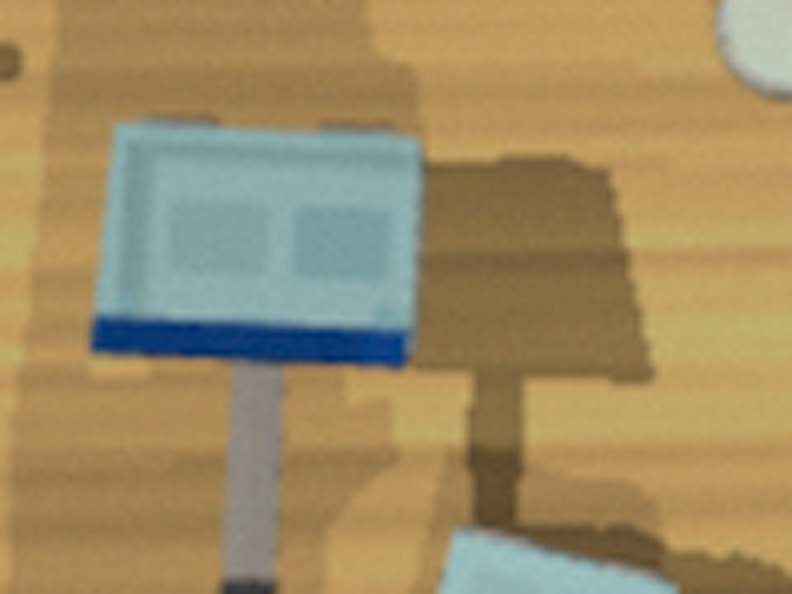

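Call:
jog_arm(targets=[[-0.003, 0, -0.008, 0, 0, 0, 1], [-0.006, 0, -0.015, 0, 0, 0, 1], [-0.0105, 0, -0.0215, 0, 0, 0, 1], [-0.0155, 0, -0.027, 0, 0, 0, 1], [-0.021, 0, -0.032, 0, 0, 0, 1]])

```text
time: 12.47
tool_pos: [464.7, 13.8, 106.0]
tcp_rot: [-180.0, 0.1, 176.9]
ft_force: [0.2, 0.2, -1.5]
finger_gap: 15.1
```

Call:
jog_arm(targets=[[-0.0065, 0, -0.0045, 0, 0, 0, 1], [-0.013, 0, -0.008, 0, 0, 0, 1], [-0.02, 0, -0.0115, 0, 0, 0, 1], [-0.0265, 0, -0.014, 0, 0, 0, 1], [-0.0265, 0, -0.014, 0, 0, 0, 1]])

```text
time: 12.88
tool_pos: [491.8, 12.2, 119.5]
tcp_rot: [-180.0, 0.1, 176.9]
ft_force: [-0.2, 0.7, -1.3]
finger_gap: 15.2
```

```bash
python3 - <<'E'
from h import *
s=r.snapshot("side"); crop(s,"s14.png",240,100,360,190,6.6)
delta([434,19,43],[180,0,176.9])
E
```

```text
t 12.93 pos [490.9  12.3 119. ] rot [1.8000e+02 2.0000e-02 1.7686e+02] gap 15.3 f [-0.   0.3 -1.1]
delta [0.0572 0.0036 0.076 ] [ 0.      0.0004 -0.0007] dist 0.0952
```

View pics/s14.png

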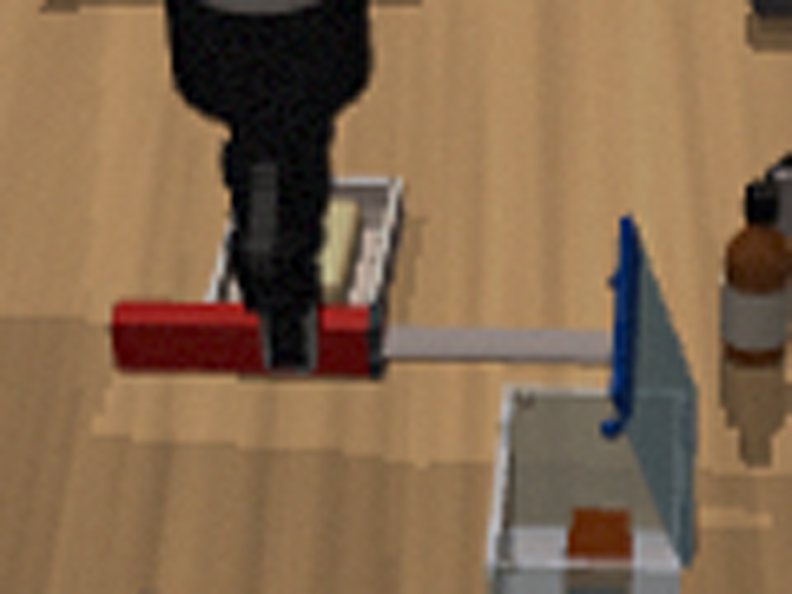

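Call:
jog_arm(targets=[[-0.006, 0, -0.001, 0, 0, 0, 1], [-0.013, 0, -0.002, 0, 0, 0, 1], [-0.02, 0, -0.002, 0, 0, 0, 1], [-0.027, 0, 0, 0, 0, 0, 1], [-0.034, 0, 0.003, 0, 0, 0, 1]])

```text
time: 13.35
tool_pos: [525.1, 10.4, 115.9]
tcp_rot: [-180.0, 0.0, 176.9]
ft_force: [0.3, 0.5, -1.3]
finger_gap: 15.2
```

Call:
jog_arm(targets=[[-0.003, 0, 0.001, 0, 0, 0, 1], [-0.006, 0, 0.001, 0, 0, 0, 1], [-0.006, 0, 0.001, 0, 0, 0, 1], [-0.006, 0, 0.001, 0, 0, 0, 1]])

```text
time: 13.68
tool_pos: [529.9, 10.2, 114.6]
tcp_rot: [-180.0, -0.0, 176.9]
ft_force: [0.2, 0.0, -0.7]
finger_gap: 15.4
```

```bash
python3 - <<'E'
from h import *
s=r.snapshot("side"); crop(s,"s15.png",240,100,360,190,6.6)
delta([434,19,43],[180,0,176.9])
E
```

```text
t 13.73 pos [529.9  10.2 114.7] rot [-1.8000e+02 -2.0000e-02  1.7686e+02] gap 15.3 f [0.3 0.  0.2]
delta [0.0962 0.0035 0.0718] [-0.     -0.0003 -0.0007] dist 0.12
```

View pics/s15.png

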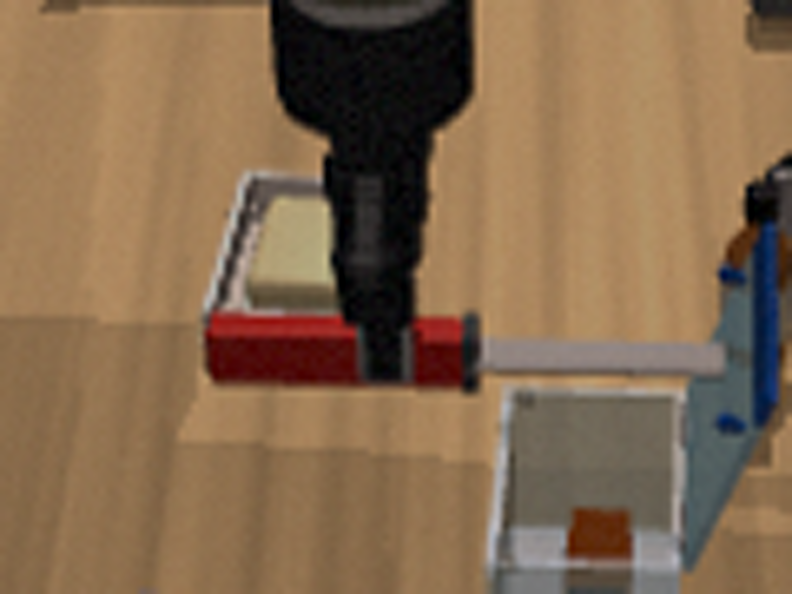

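Call:
jog_arm(targets=[[0.02, 0, 0, 0, 0, 0, 1], [0.05, 0, -0.005, 0, 0, 0, 1], [0.085, 0, -0.01, 0, 0, 0, 1], [0.115, 0, -0.01, 0, 0, 0, 1], [0.13, 0, -0.01, 0, 0, 0, 1]])

```text
time: 14.15
tool_pos: [397.4, 17.6, 124.5]
tcp_rot: [180.0, -0.1, 176.9]
ft_force: [0.0, 0.4, -1.4]
finger_gap: 15.4
```

Call:
jog_arm(targets=[[-0.003, -0.02, 0, 0, 0, -0.01, 1], [-0.01, -0.05, 0, 0, 0, -0.02, 1], [-0.017, -0.085, 0, 0, 0, -0.03, 1], [-0.024, -0.12, 0, 0, 0, -0.04, 1], [-0.031, -0.155, 0, 0, 0, -0.05, 1]])

```text
time: 14.57
tool_pos: [422.7, -140.7, 125.3]
tcp_rot: [-180.0, 0.1, 179.8]
ft_force: [-0.1, 0.3, -0.6]
finger_gap: 15.1
```

```bash
python3 - <<'E'
from h import *
s=r.snapshot("side"); crop(s,"s16.png",200,80,380,220,4.4)
delta([450,-280,100],[180,0,181.5])
E
```

```text
t 14.62 pos [ 423.3 -146.5  125.7] rot [-1.7972e+02  1.2000e-01  1.7970e+02] gap 15.4 f [-3.2 -4.2  0.3]
delta [-0.0273 -0.1332  0.0264] [-0.0049  0.0021 -0.0314] dist 0.1385
```

View pics/s16.png

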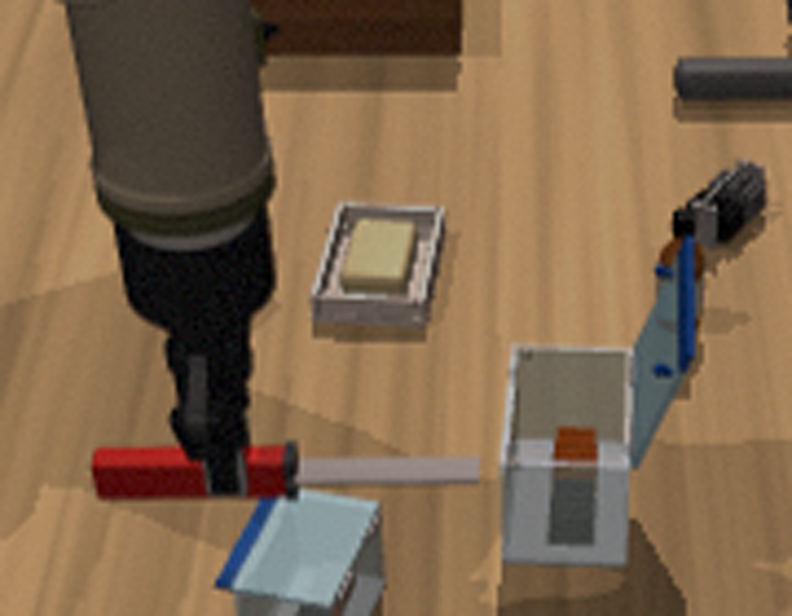

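Call:
jog_arm(targets=[[-0.007, -0.033, 0.003, 0, 0, -0.01, 1], [-0.014, -0.066, 0.008, 0, 0, -0.02, 1], [-0.021, -0.099, 0.015, 0, 0, -0.03, 1], [-0.027, -0.125, 0.022, 0, 0, -0.03, 1], [-0.027, -0.132, 0.026, 0, 0, -0.03, 1]])

```text
time: 15.03
tool_pos: [449.1, -274.8, 98.4]
tcp_rot: [-179.9, 0.0, -178.7]
ft_force: [0.2, 0.5, -1.1]
finger_gap: 15.3
```

Call:
jog_arm(targets=[[0, 0, 0.02, 0, 0, 0, 1], [0, 0, 0.04, 0, 0, 0, 1], [0, 0, 0.06, 0, 0, 0, 1], [0, 0, 0.07, 0, 0, 0, 1], [0, 0, 0.07, 0, 0, 0, 1]])

```text
time: 15.45
tool_pos: [447.0, -269.4, 26.1]
tcp_rot: [179.8, -0.2, -178.5]
ft_force: [-0.4, 0.7, -1.5]
finger_gap: 15.4
```

Call:
jog_arm(targets=[[0, 0, 0, 0, 0, 0, 1], [0, 0, 0, 0, 0, 0, 1]])

```text
time: 15.62
tool_pos: [449.9, -271.6, 30.2]
tcp_rot: [-179.9, 0.1, -178.5]
ft_force: [1.5, -0.8, -0.9]
finger_gap: 15.3
```

```bash
python3 - <<'E'
from h import *
s=r.snapshot("side"); crop(s,"s17.png",200,200,360,320,5)
w=r.snapshot("wrist"); crop(w,"w17.png",0,0,640,400,1)
delta([450,-280,-17],[180,0,181.5])
E
```

```text
t 15.72 pos [ 450.2 -271.9   30.5] rot [-1.7990e+02  1.2000e-01 -1.7854e+02] gap 15.4 f [-0.  -0.1 -0.5]
delta [ 0.0005 -0.008   0.0475] [-0.0017  0.0022 -0.0007] dist 0.0482
```

View pics/s17.png

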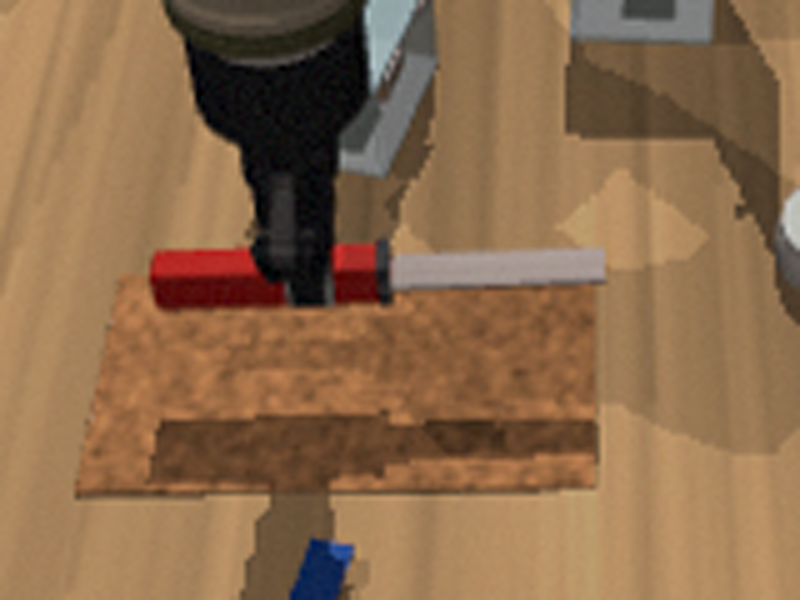

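Call:
jog_arm(targets=[[0, -0.002, 0.008, 0, 0, 0, 1], [0, -0.004, 0.016, 0, 0, 0, 1], [0, -0.006, 0.024, 0, 0, 0, 1], [0, -0.008, 0.032, 0, 0, 0, 1], [0, -0.008, 0.038, 0, 0, 0, 1]])

```text
time: 16.13
tool_pos: [448.5, -279.3, -10.8]
tcp_rot: [180.0, -0.1, -178.6]
ft_force: [0.3, -0.1, -0.5]
finger_gap: 15.5
```

Call:
jog_arm(targets=[[0, 0, 0.001, 0, 0, 0, 1], [0, 0, 0.002, 0, 0, 0, 1], [0, 0, 0.003, 0, 0, 0, 1], [0, 0, 0.003, 0, 0, 0, 1]])

```text
time: 16.47
tool_pos: [449.4, -279.3, -12.1]
tcp_rot: [-180.0, 0.0, -178.6]
ft_force: [0.1, 0.5, -0.8]
finger_gap: 15.6
```

Call:
jog_arm(targets=[[0, 0, 0.001, 0, 0, 0, 1], [0, 0, 0.002, 0, 0, 0, 1], [0, 0, 0.003, 0, 0, 0, 1], [0, 0, 0.003, 0, 0, 0, 1]])

```text
time: 16.8
tool_pos: [449.2, -279.2, -15.3]
tcp_rot: [180.0, -0.0, -178.6]
ft_force: [0.5, 0.4, -1.2]
finger_gap: 15.5
```

```bash
python3 - <<'E'
from h import *
s=r.snapshot("side"); crop(s,"s18.png",200,200,360,320,5)
delta([450,-280,-17],[180,0,181.5])
E
```

```text
t 16.85 pos [ 449.2 -279.2  -15.3] rot [ 1.8000e+02 -1.0000e-02 -1.7855e+02] gap 14.9 f [ 0.1 -0.6 -1.6]
delta [-0.0008 -0.0008  0.0017] [ 0.0001 -0.0001 -0.0009] dist 0.0021
```

View pics/s18.png

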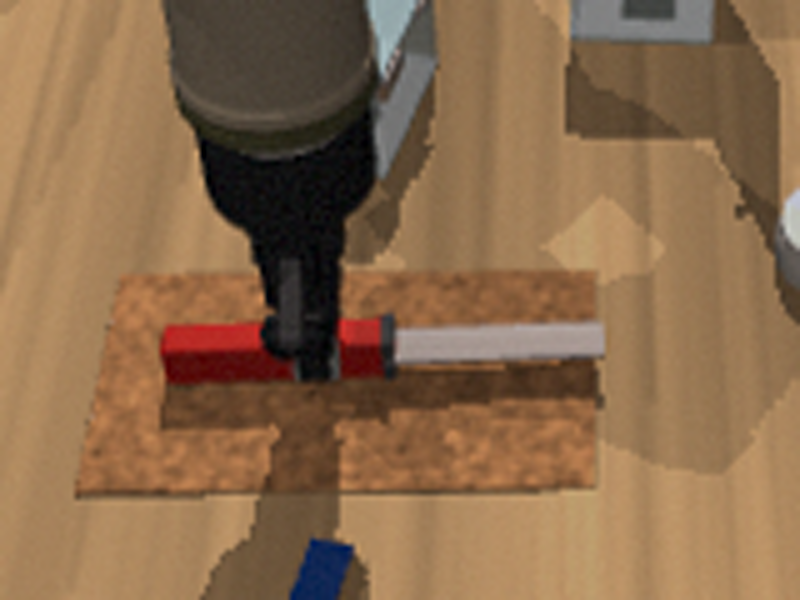

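Call:
jog_arm(targets=[[0, 0, 0.0005, 0, 0, 0, 1], [0, 0, 0.001, 0, 0, 0, 1], [0, 0, 0.0015, 0, 0, 0, 1], [0, 0, 0.002, 0, 0, 0, 1], [0, 0, 0.002, 0, 0, 0, 1]])

```text
time: 17.27
tool_pos: [449.2, -279.2, -17.3]
tcp_rot: [180.0, -0.0, -178.6]
ft_force: [0.3, 0.3, -0.5]
finger_gap: 15.1
```

```bash
python3 - <<'E'
from h import *
s=r.snapshot("side"); crop(s,"s19.png",200,200,360,320,5)
delta([450,-280,-17],[180,0,181.5])
E
```

```text
t 17.32 pos [ 449.2 -279.2  -17.3] rot [ 1.7999e+02 -1.0000e-02 -1.7856e+02] gap 15.2 f [-0.2  0.4 -0.8]
delta [-0.0008 -0.0008 -0.0003] [ 0.0001 -0.0001 -0.001 ] dist 0.0012
```

View pics/s19.png

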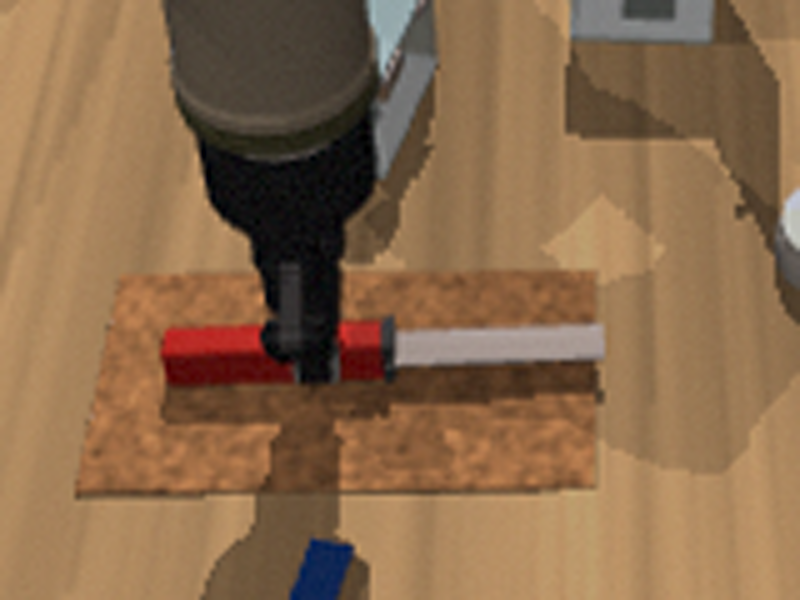

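Call:
jog_arm(targets=[[0, 0, 0.0005, 0, 0, 0, 1], [0, 0, 0.001, 0, 0, 0, 1], [0, 0, 0.001, 0, 0, 0, 1]])

```text
time: 17.57
tool_pos: [449.3, -279.3, -17.5]
tcp_rot: [180.0, -0.0, -178.6]
ft_force: [-3.8, 1.6, 7.2]
finger_gap: 15.5
```

Call:
jog_arm(targets=[[0, 0, 0.0005, 0, 0, 0, 1], [0, 0, 0.001, 0, 0, 0, 1], [0, 0, 0.001, 0, 0, 0, 1]])

```text
time: 17.82
tool_pos: [449.3, -279.4, -17.6]
tcp_rot: [180.0, -0.0, -178.5]
ft_force: [-8.2, 5.8, 16.7]
finger_gap: 15.5
```

Call:
jog_arm(targets=[[0, 0, -0.001, 0, 0, 0, 1], [0, 0, -0.0015, 0, 0, 0, 1], [0, 0, -0.0015, 0, 0, 0, 1]], newtons=20)

```text
time: 18.07
tool_pos: [449.4, -279.4, -17.6]
tcp_rot: [-180.0, 0.0, -178.6]
ft_force: [-0.5, 0.2, 3.3]
finger_gap: 15.5
```

Call:
jog_arm(targets=[[0, 0, 0, 0, 0, 0, 0.7], [0, 0, 0, 0, 0, 0, 0.6], [0, 0, 0, 0, 0, 0, 0.4], [0, 0, 0, 0, 0, 0, 0.2], [0, 0, 0, 0, 0, 0, 0]])

```text
time: 18.48
tool_pos: [449.2, -279.2, -17.8]
tcp_rot: [180.0, -0.0, -178.6]
ft_force: [0.8, 0.1, -0.2]
finger_gap: 69.1
```

Call:
jog_arm(targets=[[0, 0, 0, 0, 0, 0, 0], [0, 0, 0, 0, 0, 0, 0], [0, 0, 0, 0, 0, 0, 0], [0, 0, 0, 0, 0, 0, 0], [0, 0, 0, 0, 0, 0, 0]])

```text
time: 18.9
tool_pos: [449.3, -279.3, -17.7]
tcp_rot: [180.0, 0.0, -178.6]
ft_force: [0.1, 0.1, 0.2]
finger_gap: 85.4
```

Call:
jog_arm(targets=[[0, 0, -0.01, 0, 0, 0, 0], [0, 0, -0.04, 0, 0, 0, 0], [0, 0, -0.08, 0, 0, 0, 0], [0, 0, -0.12, 0, 0, 0, 0], [0, 0, -0.15, 0, 0, 0, 0]])

```text
time: 19.32
tool_pos: [450.0, -279.8, 136.6]
tcp_rot: [-179.9, 0.1, -178.6]
ft_force: [0.7, -0.5, 0.2]
finger_gap: 85.1
```

Call:
jog_arm(targets=[[0.01, 0, -0.01, 0, 0, 0, 0], [0.04, 0, -0.02, 0, 0, 0, 0], [0.06, 0, -0.03, 0, 0, 0, 0], [0.06, 0, -0.03, 0, 0, 0, 0], [0.06, 0, -0.03, 0, 0, 0, 0]])

```text
time: 19.73
tool_pos: [389.3, -281.4, 163.9]
tcp_rot: [-179.9, 0.1, -178.6]
ft_force: [-0.2, 0.0, 0.0]
finger_gap: 85.4
```

```bash
python3 - <<'E'
from h import *
s=r.snapshot("side"); crop(s,"s20.png",160,60,420,260,3)
crop(s,"s21.png",200,200,360,320,5)
s=r.snapshot("wrist"); crop(s,"w20.png",0,0,640,400,1)
delta([450,-280,-17],[180,0,181.5])
E
```

```text
t 19.83 pos [ 389.7 -280.8  162.5] rot [-1.7999e+02  4.0000e-02 -1.7857e+02] gap 85.3 f [-0.2  0.1  0.7]
delta [-0.0602 -0.0007  0.1795] [-0.0002  0.0007 -0.0012] dist 0.1894
```

View pics/s20.png

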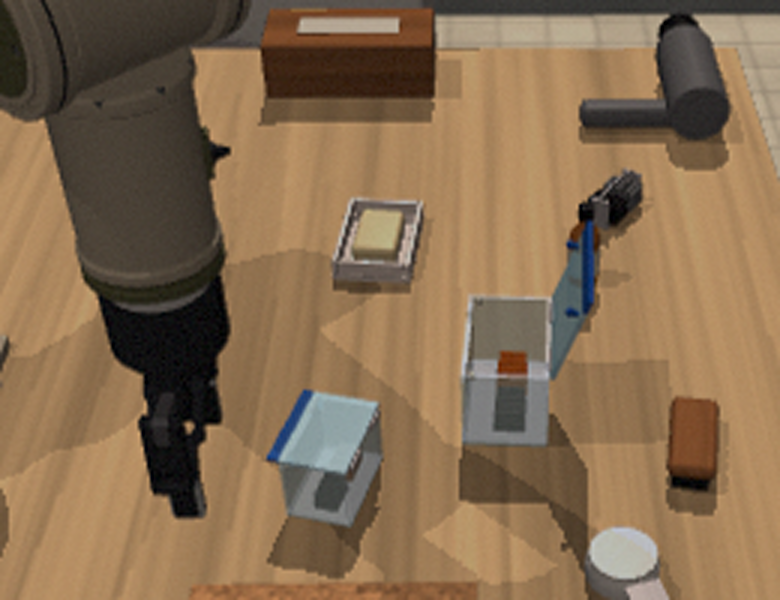

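View pics/s21.png

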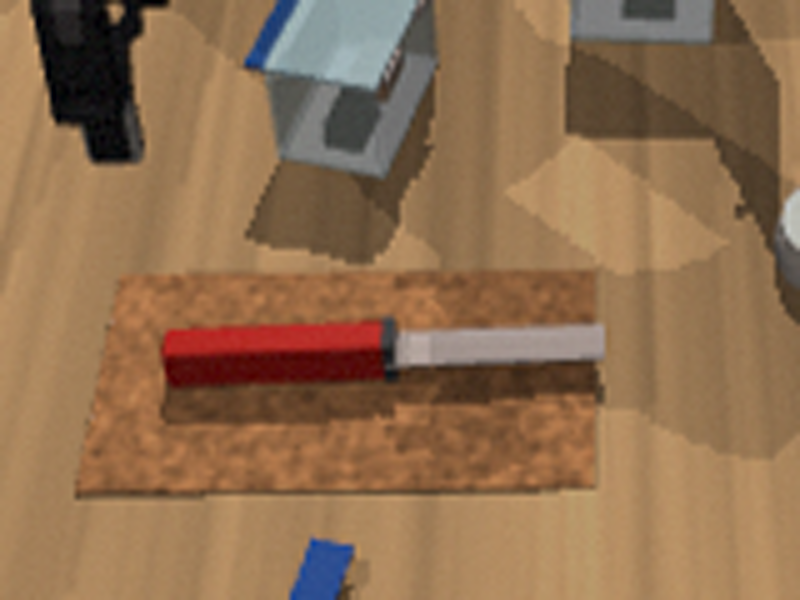

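View pics/w20.png

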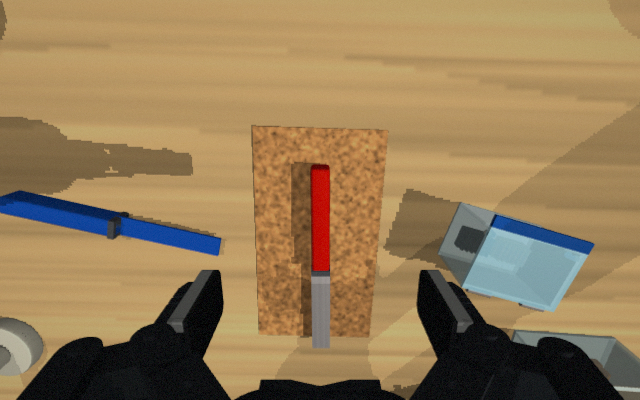

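```bash
python3 - <<'E'
from h import *
s=r.snapshot("side"); t=r.snapshot("top"); crop(t,"t22.png",240,140,400,260,5)
h=np.array([651,5,85]);x=np.array([.9985,-.054,0]);y=np.array([.054,.9985,0])
for a in (1.5,1.7,1.9): print(a,[((proj(s,h+94*(-np.cos(a)*x+np.sin(a)*np.array([0,0,1]))+k*60*y)-[160,60]+.5)*3).round(0).tolist() for k in(-1,1)])
print(r.hand_in())
E
```

```text
1.5 [[547.0, 295.0], [549.0, 215.0]]
1.7 [[570.0, 296.0], [569.0, 216.0]]
1.9 [[591.0, 301.0], [589.0, 221.0]]
the job is handed in; nothing more can be done
None
```

The lid is open on its stop and the lifter is back on the cork mat, released. I handed the job in at about 20 s of the 59 s allowed; `hand_in` gave no verdict.

**What I did:**
- I gripped the red lifter and slid its blade about 17 mm under the blue lip.
- Raising it popped the lid with a force peak of about 6 N. I held the lid clearly above its snap, then swung it over with the blade tip.
- I set the lifter down on the mat until I felt contact, opened the gripper and backed away.

**Last checks:**
- **Lid:** in the side picture the lip edge is at pixels (588–593, 222–310). The projected 1.9 rad position is (589–591, 221–301), and 1.7 rad would be at column 570, so the lid is on its stop.
- **Lifter:** it lies flat on the mat, about where it started. In the final descent the wrist force reached 16.7 N as it was pressed onto the mat; I eased off before opening.
- **Robot:** the gripper is open and clear, with forces near zero.
- **Bystanders:** in the last side picture the soap dish, comb clip, bottle, brush and tin look unmoved. I only compared by eye and did not re-measure them. The trimmer is mostly outside that crop.

**What disagreed:**
- **Fingertip position:** the fingertips were about 28 mm higher than the reported TCP implies. My first close shut above the handle without touching it, so I regripped lower by picture.
- **Blade tilt:** the lifter slipped about 2–3° nose-down in the grip while lifting. It still lies flat on the mat.

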